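# Load the condiment carousel

## Task

Get the condiment carousel ready for the table with what stands round it at the front of the worktop. While it is still empty, turn it by the grip in its middle until the cup for the pepper mill faces straight to the front edge of the worktop, because the tall mill must stand clear of the wall cupboard; then stand the pepper mill upright in that middle-sized cup, the glass salt shaker in the smallest cup and the mustard jar in the widest, each right down on the cup's floor. Leave the spice jar and the food tin beside it standing where they are, and the row of jars along the wall too; knock nothing over, and leave the carousel facing the front.

Things in the scene. Friction and masses are not known exactly. Their poses are not given: they have to be found in the camera images.
- carousel (a joint): Angle of the carousel's round wooden turntable (248 mm across, top 26 mm above the worktop) on its fixed foot. 0: the mill cup points straight to the worktop's front edge (-x). Positive: turned counter-clockwise seen from above. Starts between 0.7 and 2.8, end stops at -3.3 and 3.3, so turn it clockwise, back towards 0. Light friction (0.12 N m); it stays where it is left and cannot tip or shift.
- knob (a point): Centre of the carousel's grip: a dark wooden wing on a thin steel post on the turning axis, 46 mm long, 16 mm thick, 34 mm tall; this point is at its middle, 92 mm above the worktop (top of the wing 109 mm). Its x axis lies along the wing's length, y across its thickness; the end at -x points to the mill cup. It turns with the carousel. A hand has room on it only until the tall mill is loaded.
- mill_cup (a point): Middle-sized open steel cup on the turntable, for the pepper mill: 70 mm inside, wall 3 mm, flared rim 24 mm above its floor. This point is the middle of its floor (dark rubber mat), 26 mm above the worktop and 72 mm from the turning axis. The three cups are a quarter turn apart; counter-clockwise from above after the mill cup come the salt cup, a fixed tea light (15 mm tall) and the mustard cup.
- salt_cup (a point): Smallest cup, for the salt shaker: 56 mm inside, otherwise like the mill cup; this point is the middle of its floor. Mind the wall cupboard above the back of the worktop: front at x = 0.59 m, underside 0.49 m up; make high lifts at x below about 0.47.
- mustard_cup (a point): Widest cup, for the mustard jar: 84 mm inside, otherwise like the mill cup; this point is the middle of its floor. A corner cupboard hangs at the left, underside 0.51 m up, its slanting front about from x 0.38, y 0.58 to x 0.59, y 0.36.
- pepper_mill_mid (a point): Loose turned wooden pepper mill with a small steel knob on top, round, 58 mm across at the widest, 170 mm tall, 0.18 kg. This point is on its axis, half-way up (85 mm above its foot); z is its axis, up. Its head is a ball-like bulb, widest (49 mm) 140 mm above the foot, with a neck below it at 122 mm; grip it by the head, so that the palm stays clear of the top.
- salt_shaker_mid (a point): Loose glass salt shaker with a grey domed perforated top, round, 44 mm across, 90 mm tall, 0.1 kg. Point on its axis, half-way up (45 mm above its foot); z up. The glass body reaches to 70 mm; above it the cap narrows to 34 mm.
- mustard_jar_mid (a point): Loose squat glass jar of yellow mustard with a screwed-on red lid, round, 66 mm across, 100 mm tall, 0.44 kg. Point on its axis, half-way up (50 mm above its foot); z up.
- spice_jar_mid (a point): Look-alike of the salt shaker, to be left alone: slim straight spice jar with a dark flat cap, 41 mm across, 105 mm tall. Loose. Point on its axis, half-way up (52 mm).
- tin_mid (a point): Look-alike of the mustard jar, to be left alone: low round food tin with a picture of fruit and a ring-pull top, 75 mm across, 58 mm tall. Loose. Point on its axis, half-way up (29 mm).
Mind the look-alikes: they are no part of the job. What is shaped like the part that bears mustard_jar_mid but purple is not meant.

How it is judged:
On the way:
1. the empty carousel is turned so that the mill cup faces the front (within 0.25 rad) (value of joint carousel between -0.25 and 0.25 rad and horizontal distance between each of pepper_mill_mid, salt_shaker_mid, mustard_jar_mid and knob above 0.13 m), for 0.2 s.
At the end, for the whole second after the job is handed in: The mill cup faces the front within 0.25 rad; pepper mill, salt shaker and mustard jar stand upright (within 0.12 rad), at rest, on the floors of their own cups (axis within 10, 10 and 13 mm of the cup's middle, not perched on a rim); spice jar and tin are within 30 mm of where they stood (value of joint carousel between -0.25 and 0.25 rad and horizontal distance between pepper_mill_mid and mill_cup below 0.01 m and height (world z) of pepper_mill_mid below 0.118 m and angle between each of pepper_mill_mid, salt_shaker_mid, mustard_jar_mid's own z axis and vertical below 0.12 rad and linear speed of each of pepper_mill, salt_shaker, mustard_jar below 0.02 m/s and horizontal distance between salt_shaker_mid and salt_cup below 0.01 m and height (world z) of salt_shaker_mid below 0.078 m and horizontal distance between mustard_jar_mid and mustard_cup below 0.013 m and height (world z) of mustard_jar_mid below 0.083 m and distance of each of spice_jar_mid, tin_mid from where it was at the start of the episode below 0.03 m); the robot touches nothing.
It fails at once if the spice jar or the tin is moved by more than 30 mm (distance of any of spice_jar_mid, tin_mid from where it was at the start of the episode above 0.03 m).
It fails at once if something is knocked over (angle between any of pepper_mill_mid, salt_shaker_mid, mustard_jar_mid, spice_jar_mid, tin_mid's own z axis and vertical above 0.7 rad).
It also fails if it takes over 136 s, if anything falls off the work surface, if the arm or the gripper's body presses on something with over 40 N, if the wrist force passes 120 N, or if a joint passes its speed limit or range.

## Robot

A 7-joint arm with a two-finger parallel gripper is mounted at the origin on a cart in front of the work surface, level with it; the furniture and walls round the work are solid. World frame = base frame: x ahead of the robot, y to its left, z up, the work surface at z = 0. Lengths are in m, angles in rad, forces in N, time in s.
With the tool pointing down it reaches from about 0.425 to 0.875 m from the base axis. Payload 4.7 kg.
Tool frame: the origin (TCP) lies midway between the tips of the shut fingers; the grasp point (between the pads) lies 19 mm behind it (pinch_z is the distance from the TCP to the grasp point, in m); z points along the fingers, y is the line along which they close (so a half turn about z gives the same grasp; the last joint's range is limited). The gripper opens to 87 mm and grips with 3 to 60 N. Pads are 19 mm wide; open, the fingers measure 117 mm over their backs; the gripper's body (75 mm by 190 mm) begins 51 mm behind the grasp point.
Start: joints at [1.345, 0.321, -0.07, 1.45, 0.023, 1.371, -0.057], TCP at [0.154, -0.631, 0.223] pointing down, gripper open.
Joint ranges: [-2.86, 2.86], [-0.3, 2.09], [-1.38, 1.24], [0.06, 2.45], [-1.56, 4.7], [0.09, 2.05], [-2.69, 2.69]. Speed limits (rad/s): [2.57, 2.57, 3.14, 3.14, 3.14, 3.14, 3.14].

## Interface

Orientations are given as a unit quaternion [x, y, z, w].
In Python, from workcell import observe, camera, camera_params, close_job, look_for, trace, landmark_of, pinch_z gives the robot as it stands. The module is installed in compiled form; this text tells all that it offers.
- The arm moves only by the tool drive_tool, never from a script. Its argument "rows" is a list of rows, each an object of numbers: "tx", "ty", "tz": the shift along the tool's x, y, z each as a share of 0.3 m, from -1 to 1; "rx", "ry", "rz": the turn, a rotation vector about the tool's x, y, z each as a share of 0.5 rad, from -1 to 1. A call has 1 to 10 rows; each row is the pose to reach, as a shift and turn from the pose commanded when the call began, along the tool's axes at that moment; what a row does not reach only later rows make up. A row lasts 1/10 s, in which the tool goes at most 50 mm and 8.59 degrees, less where a joint would pass 70% of its speed; a pose out of reach is approached as far as the arm can. A call with a number of a shift or a turn outside -1 to 1 is refused whole. A call with a gripper value outside its range is refused whole. "hand" is the opening, from 0 (shut) to 1 (fully open), set as the call begins (left out, the last holds). The fingers move at their own pace and stop on an object; "grip_force" is the grip in N (left out, the last holds). Time passes only in rows, so rows that repeat a pose let the fingers close. It gives the time, the measured TCP pose, the force, the opening and the grip force at its end, in the units of the state.
- observe(): the state, without advancing time (a new reading comes with each control period).
- camera(name): name is "side" or "top" or "wrist"; returns the picture (384x512x3 uint8, red, green, blue); there is no depth.
- camera_params(name): a dict with "mtx" (3x3 intrinsics, pixels), "R" (3x3) and "t" (3): a world point X has camera coordinates R X + t. Camera axes: x right, y down, z forward; pixel columns grow to the right and rows downward; lengths in m; the calibration is good to about 2 mm. The wrist camera is an equidistant fisheye: a pixel r from the principal point sees the ray r / f radians off the axis. A picture is of the moment at which its call begins: read the wrist's pose just before it. camera_params takes no time and is no camera call; for the wrist camera it gives the pose at the moment of the call.
- close_job(): hands the job in; it is judged then, once.
Trained networks look in the newest picture that a camera, given by its name, has taken for a name from the list of things; names that differ only in an ending like _2 or _b are one class to them, and where a whole thing is asked for, a point or a joint stands for the part that bears it (a point fixed in the world has none). Each returns a list of dicts, best first, with "p" (0 to 1); they miss things now and then, are a little off and sometimes report something else, mostly with a low value. They report only what shows in the picture. A call takes as long as a camera call. They do not tell look-alikes from the thing itself.
- look_for(camera, thing): "box" ([centre column, centre row, width, height] in pixels, round what is visible of it).
- trace(camera, thing): "mask" (384x512 bool, what is visible of it) and "box" ([centre column, centre row, width, height] in pixels, round what is visible of it).
- landmark_of(camera, thing): "position" ([row, column] in pixels: a listed point, or the origin of a listed thing).
The state is a dict: "time": time; "joint_pos": joint angles; "joint_velocities": joint speeds; "joint_efforts": joint torques, N m; "tool_pos": TCP position; "eef_rot": TCP orientation; "contact_force": force on the tool from outside, world axes, zero at the start; "ft_torque": the same for the moment, N m; "opening": finger opening in m; "finger_force": force on a finger pad.
Only numpy, scipy, OpenCV 4.12 (cv2) and the standard library are available. Lean on these libraries where they do the work, as an engineer would, in place of code of your own. Each camera call takes 0.05 s, during which the arm holds its last target. There are 200 camera calls.

## Working session

There is one attempt and no reset: what is moved stays moved. The work goes in short steps, Python scripts to look and compute and a tool call to move; the robot and the scene stay as the last step left them, time stands still between calls to the robot, and variables do not carry over. Pictures are saved under pics/ and viewed, at most 15 in all, crops included, and the job is handed in when it is done.

Besides the shell and the picture viewer there is one more tool, called after "Emit:" as a command line: name --argument value ..., lists and objects as JSON in quotes. drive_tool: Moves the arm, as the interface text tells. Its arguments: {"type":"object","properties":{"rows":{"type":"array","items":{"type":"object","properties":{"tx":{"type":"number","minimum":-1,"maximum":1},"ty":{"type":"number","minimum":-1,"maximum":1},"tz":{"type":"number","minimum":-1,"maximum":1},"rx":{"type":"number","minimum":-1,"maximum":1},"ry":{"type":"number","minimum":-1,"maximum":1},"rz":{"type":"number","minimum":-1,"maximum":1}}}},"hand":{"type":"number"},"grip_force":{"type":"number"}},"required":["rows"]}

```bash
mkdir -p pics
cat > h.py <<'E'
import numpy as np, cv2
from workcell import *
from scipy.spatial.transform import Rotation as Rn
def ray(cam,u,v,P=None):
    P=P or camera_params(cam);K=np.array(P["mtx"]);R=np.array(P["R"]);t=np.array(P["t"])
    a=(u-K[0,2])/K[0,0];b=(v-K[1,2])/K[1,1]
    if cam=="wrist":
        th=np.hypot(a,b);s=np.sin(th)/max(th,1e-9);d=np.array([a*s,b*s,np.cos(th)])
    else: d=np.array([a,b,1.])
    d=R.T@d;return -R.T@t,d/np.linalg.norm(d)
def atz(cam,u,v,z,P=None):
    o,d=ray(cam,u,v,P);return o+d*(z-o[2])/d[2]
def tri(rs):
    A=np.zeros((3,3));b=np.zeros(3)
    for o,d in rs:
        M=np.eye(3)-np.outer(d,d);A+=M;b+=M@o
    x=np.linalg.solve(A,b);return x,max(np.linalg.norm((np.eye(3)-np.outer(d,d))@(x-o)) for o,d in rs)
def save(im,n): cv2.imwrite("pics/"+n+".png",im[:,:,::-1])
E
cat > a.py <<'E'
from h import *
print(observe())
T=["knob","mill_cup","salt_cup","mustard_cup","pepper_mill_mid","salt_shaker_mid","mustard_jar_mid","spice_jar_mid","tin_mid"]
for c in ["top","side"]:
    im=camera(c);save(im,"0"+c)
    P=camera_params(c);print(c,"pos",(-np.array(P["R"]).T@P["t"]).round(3))
    for t in T:
        print(c,t,[(np.round(d["position"]).astype(int).tolist(),round(d["p"],2)) for d in landmark_of(c,t)[:3]])
E
python3 a.py
```

```text
{'time': 0.0, 'joint_pos': array([ 1.34513322,  0.32179984, -0.07010329,  1.45172434,  0.02263812,
        1.37077105, -0.05690533]), 'joint_velocities': array([-3.38003455e-04, -8.33440714e-05, -2.43596614e-03,  1.37175569e-03,
       -8.90332107e-05, -1.08517242e-03,  6.14880260e-04]), 'joint_efforts': array([-3.70197777e-04, -4.91286314e+01, -4.03940734e-01, -3.12528026e+01,
       -6.39710063e-02,  4.37123794e-02,  1.90477235e-04]), 'tool_pos': array([ 0.15417145, -0.63086754,  0.22145193]), 'eef_rot': array([ 9.92819270e-01,  1.19620148e-01, -1.79499258e-04, -9.40680440e-04]), 'contact_force': array([ 0.29746511,  0.52896651, -0.14856782]), 'ft_torque': array([ 0.00671185, -0.02451375, -0.03440985]), 'finger_force': 0.0, 'opening': 0.08760388308527495}
top pos [0.377 0.065 1.233]
top knob [([158, 288], 0.68)]
top mill_cup [([145, 301], 0.77)]
top salt_cup [([148, 266], 0.65)]
top mustard_cup [([178, 305], 0.77)]
top pepper_mill_mid [([208, 412], 0.96)]
top salt_shaker_mid [([209, 352], 0.67)]
top mustard_jar_mid [([208, 162], 0.87)]
top spice_jar_mid [([178, 187], 0.51)]
top tin_mid [([201, 223], 0.73), ([160, 287], 0.25)]
side pos [ 0.479 -0.961  0.645]
side knob [([203, 281], 0.87), ([231, 270], 0.4), ([205, 295], 0.27)]
side mill_cup [([227, 299], 0.76)]
side salt_cup []
side mustard_cup [([229, 272], 0.6)]
side pepper_mill_mid [([281, 223], 0.74)]
side salt_shaker_mid [([254, 237], 0.8)]
side mustard_jar_mid [([165, 247], 0.65), ([153, 246], 0.46)]
side spice_jar_mid [([173, 267], 0.71)]
side tin_mid [([190, 248], 0.58)]
```

View pics/0top.png

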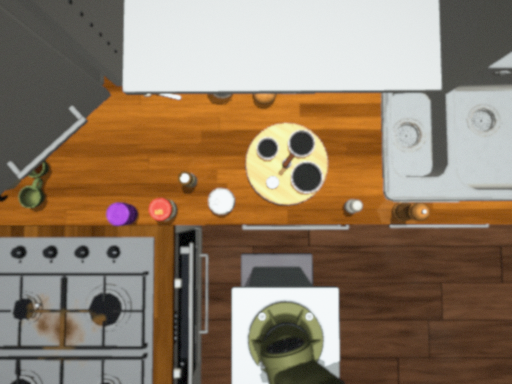

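View pics/0side.png

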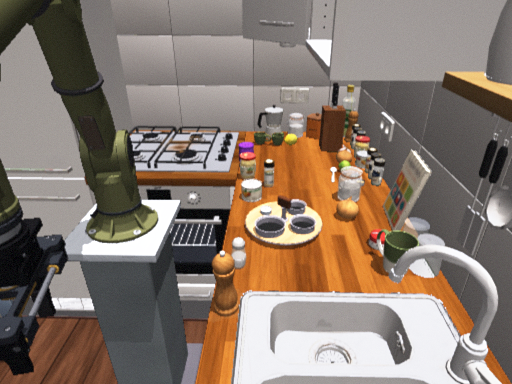

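```bash
cat > b.py <<'E'
from h import *
D=dict(knob=((158,288),(203,281)),mill_cup=((145,301),(227,299)),mustard_cup=((178,305),(229,272)),mill=((208,412),(281,223)),salt=((209,352),(254,237)),must=((208,162),(165,247)),spice=((178,187),(173,267)),tin=((201,223),(190,248)))
for k,(a,b) in D.items():
    x,e=tri([ray("top",a[1],a[0]),ray("side",b[1],b[0])]);print(k,x.round(3),round(e,4))
print("saltcup",atz("top",266,148,.026).round(3))
for k,z in dict(knob=.092,mill_cup=.026,mustard_cup=.026,mill=.085,salt=.045,must=.05,spice=.052,tin=.029).items(): print(k,atz("top",D[k][0][1],D[k][0][0],z).round(3))
E
python3 b.py
```

```text
knob [ 0.521 -0.007  0.092] 0.0078
mill_cup [ 0.573 -0.05   0.031] 0.0032
mustard_cup [ 0.482 -0.061  0.029] 0.0046
mill [ 0.381 -0.357  0.088] 0.0056
salt [ 0.387 -0.197  0.038] 0.0033
must [0.386 0.359 0.056] 0.0028
spice [0.471 0.286 0.056] 0.0052
tin [0.403 0.183 0.035] 0.0058
saltcup [0.568 0.055 0.026]
knob [ 0.529 -0.007  0.092]
mill_cup [ 0.577 -0.051  0.026]
mustard_cup [ 0.477 -0.062  0.026]
mill [ 0.386 -0.357  0.085]
salt [ 0.384 -0.196  0.045]
must [0.389 0.361 0.05 ]
spice [0.477 0.288 0.052]
tin [0.409 0.184 0.029]
```

The top view shows the carousel at (288,163), with the mill cup at (301,143), the salt cup at (267,148), the mustard cup at (306,178) and the tea light at (272,183). That puts the carousel at about 2.40 rad. Outside it are the red-lidded mustard jar at (161,209), its purple look-alike at (120,214), the spice jar at (187,181), the tin at (221,201), the salt shaker at (353,207) and the mill at (415,211). The side view agrees.

```bash
cat > plan.py <<'E'
# usage: plan.py "x,y,z,yaw" ...   (yaw of tool x axis); start from measured pose; each waypoint = one call
import sys; from h import *
def main():
    s=observe();p=s["tool_pos"];R=Rn.from_quat(s["eef_rot"]);x=R.as_matrix()[:,0]
    print("t",round(s["time"],2),"pos",p.round(4),"yaw",round(np.arctan2(x[1],x[0]),4),"tilt",R.as_matrix()[:2,2].round(4),"open",round(s["opening"],4),"F",s["contact_force"].round(1))
    for a in sys.argv[1:]:
        x,y,z,w=map(float,a.split(","));c,n=np.cos(w),np.sin(w)
        R2=Rn.from_matrix(np.array([[c,n,0],[n,-c,0],[0,0,-1]]));q=np.array([x,y,z])
        t=R.inv().apply(q-p)/.3;r=(R.inv()*R2).as_rotvec()/.5
        print("t",t.round(3),"r",r.round(3),"rows>=",round(max(np.linalg.norm(t)*6,np.linalg.norm(r)*.5/.15),1));p,R=q,R2
main()
E
python3 plan.py .2,-.52,.32,.65 .29,-.38,.32,1.1 .37,-.24,.32,1.55 .44,-.1,.32,2.0 .48,-.005,.30,2.40
```

```text
t 1.0 pos [ 0.1544 -0.6314  0.2226] yaw 0.2398 tilt [-0.     -0.0002] open 0.0868 F [ 0.2  0.1 -0.5]
t [ 0.236 -0.325 -0.325] r [ 0.    0.   -0.82] rows>= 3.1
t [ 0.521 -0.19   0.   ] r [ 0.   0.  -0.9] rows>= 3.3
t [0.537 0.026 0.   ] r [ 0.   0.  -0.9] rows>= 3.2
t [0.471 0.224 0.   ] r [ 0.   0.  -0.9] rows>= 3.1
t [0.232 0.253 0.067] r [ 0.   0.  -0.8] rows>= 2.7
```

Emit:
drive_tool --hand 1 --rows '[{"tx":0.236,"ty":-0.325,"tz":-0.325,"rz":-0.82},{"tx":0.236,"ty":-0.325,"tz":-0.325,"rz":-0.82},{"tx":0.236,"ty":-0.325,"tz":-0.325,"rz":-0.82},{"tx":0.236,"ty":-0.325,"tz":-0.325,"rz":-0.82},{"tx":0.236,"ty":-0.325,"tz":-0.325,"rz":-0.82}]'

```text
schema error: expected keys tx, ty, tz, rx, ry, rz
```

Emit:
drive_tool --rows '[{"tx":0.52,"ty":-0.19,"rz":-0.9},{"tx":0.52,"ty":-0.19,"rz":-0.9},{"tx":0.52,"ty":-0.19,"rz":-0.9},{"tx":0.52,"ty":-0.19,"rz":-0.9},{"tx":0.52,"ty":-0.19,"rz":-0.9}]'

```text
schema error: expected keys tx, ty, tz, rx, ry, rz
```

Emit:
drive_tool --rows '[{"tx":0.537,"ty":0.026,"rz":-0.9},{"tx":0.537,"ty":0.026,"rz":-0.9},{"tx":0.537,"ty":0.026,"rz":-0.9},{"tx":0.537,"ty":0.026,"rz":-0.9},{"tx":0.537,"ty":0.026,"rz":-0.9}]'

```text
schema error: expected keys tx, ty, tz, rx, ry, rz
```

Emit:
drive_tool --rows '[{"tx":0.471,"ty":0.224,"rz":-0.9},{"tx":0.471,"ty":0.224,"rz":-0.9},{"tx":0.471,"ty":0.224,"rz":-0.9},{"tx":0.471,"ty":0.224,"rz":-0.9},{"tx":0.471,"ty":0.224,"rz":-0.9}]'

```text
schema error: expected keys tx, ty, tz, rx, ry, rz
```

Emit:
drive_tool --rows '[{"tx":0.232,"ty":0.253,"tz":0.067,"rz":-0.8},{"tx":0.232,"ty":0.253,"tz":0.067,"rz":-0.8},{"tx":0.232,"ty":0.253,"tz":0.067,"rz":-0.8},{"tx":0.232,"ty":0.253,"tz":0.067,"rz":-0.8},{"tx":0.232,"ty":0.253,"tz":0.067,"rz":-0.8},{"tx":0.232,"ty":0.253,"tz":0.067,"rz":-0.8}]'

```text
schema error: expected keys tx, ty, tz, rx, ry, rz
```

```bash
cat > w.py <<'E'
import sys; from h import *
P=camera_params("wrist");im=camera("wrist");save(im,sys.argv[1])
s=observe();print(s["time"],s["tool_pos"].round(4),s["joint_pos"].round(2));print("cam",(-np.array(P["R"]).T@P["t"]).round(3))
Z=dict(knob=.092,mill_cup=.026,salt_cup=.026,mustard_cup=.026,pepper_mill_mid=.085,salt_shaker_mid=.045,mustard_jar_mid=.05)
for t in sys.argv[2:]:
    for d in landmark_of("wrist",t)[:3]:
        r,c=d["position"];print(t,round(d["p"],2),np.round([r,c],1),atz("wrist",c,r,Z[t],P).round(4))
E
python3 w.py 1wrist knob mill_cup salt_cup mustard_cup
```

```text
1.05 [ 0.1544 -0.6314  0.2226] [ 1.35  0.32 -0.07  1.45  0.02  1.37 -0.06]
cam [ 0.227 -0.614  0.385]
```

Emit:
drive_tool --hand 1 --rows '[{"tx":0.236,"ty":-0.325,"tz":-0.325,"rx":0,"ry":0,"rz":-0.82},{"tx":0.236,"ty":-0.325,"tz":-0.325,"rx":0,"ry":0,"rz":-0.82},{"tx":0.236,"ty":-0.325,"tz":-0.325,"rx":0,"ry":0,"rz":-0.82},{"tx":0.236,"ty":-0.325,"tz":-0.325,"rx":0,"ry":0,"rz":-0.82},{"tx":0.236,"ty":-0.325,"tz":-0.325,"rx":0,"ry":0,"rz":-0.82}]'

```text
time: 1.75
tool_pos: [0.2009, -0.5198, 0.3219]
eef_rot: [0.948, 0.32, -0.0, 0.002]
contact_force: [1.2, -1.1, -0.1]
opening: 0.0869
finger_force: 0.0
```

Emit:
drive_tool --rows '[{"tx":0.52,"ty":-0.19,"tz":0,"rx":0,"ry":0,"rz":-0.9},{"tx":0.52,"ty":-0.19,"tz":0,"rx":0,"ry":0,"rz":-0.9},{"tx":0.52,"ty":-0.19,"tz":0,"rx":0,"ry":0,"rz":-0.9},{"tx":0.52,"ty":-0.19,"tz":0,"rx":0,"ry":0,"rz":-0.9},{"tx":0.52,"ty":-0.19,"tz":0,"rx":0,"ry":0,"rz":-0.9}]'

```text
time: 2.25
tool_pos: [0.2906, -0.379, 0.3191]
eef_rot: [0.852, 0.523, -0.0, -0.001]
contact_force: [-1.2, -0.8, -0.1]
opening: 0.0868
finger_force: 0.0
```

Tracking is good and the calls run in order.

Emit:
drive_tool --rows '[{"tx":0.537,"ty":0.026,"tz":0,"rx":0,"ry":0,"rz":-0.9},{"tx":0.537,"ty":0.026,"tz":0,"rx":0,"ry":0,"rz":-0.9},{"tx":0.537,"ty":0.026,"tz":0,"rx":0,"ry":0,"rz":-0.9},{"tx":0.537,"ty":0.026,"tz":0,"rx":0,"ry":0,"rz":-0.9},{"tx":0.537,"ty":0.026,"tz":0,"rx":0,"ry":0,"rz":-0.9}]'

```text
time: 2.75
tool_pos: [0.3698, -0.2408, 0.3196]
eef_rot: [0.715, 0.699, -0.0, -0.0]
contact_force: [-1.2, -0.5, 0.0]
opening: 0.087
finger_force: 0.0
```

Emit:
drive_tool --rows '[{"tx":0.471,"ty":0.224,"tz":0,"rx":0,"ry":0,"rz":-0.9},{"tx":0.471,"ty":0.224,"tz":0,"rx":0,"ry":0,"rz":-0.9},{"tx":0.471,"ty":0.224,"tz":0,"rx":0,"ry":0,"rz":-0.9},{"tx":0.471,"ty":0.224,"tz":0,"rx":0,"ry":0,"rz":-0.9},{"tx":0.471,"ty":0.224,"tz":0,"rx":0,"ry":0,"rz":-0.9}]'

```text
time: 3.25
tool_pos: [0.44, -0.1022, 0.3197]
eef_rot: [0.542, 0.841, -0.0, -0.0]
contact_force: [-0.5, -0.7, 0.5]
opening: 0.0874
finger_force: 0.0
```

Emit:
drive_tool --rows '[{"tx":0.232,"ty":0.253,"tz":0.067,"rx":0,"ry":0,"rz":-0.8},{"tx":0.232,"ty":0.253,"tz":0.067,"rx":0,"ry":0,"rz":-0.8},{"tx":0.232,"ty":0.253,"tz":0.067,"rx":0,"ry":0,"rz":-0.8},{"tx":0.232,"ty":0.253,"tz":0.067,"rx":0,"ry":0,"rz":-0.8},{"tx":0.232,"ty":0.253,"tz":0.067,"rx":0,"ry":0,"rz":-0.8},{"tx":0.232,"ty":0.253,"tz":0.067,"rx":0,"ry":0,"rz":-0.8}]'

```text
time: 3.85
tool_pos: [0.4798, -0.0087, 0.2999]
eef_rot: [0.366, 0.931, -0.0, 0.0]
contact_force: [0.2, -0.6, -0.3]
opening: 0.0871
finger_force: 0.0
```

```bash
python3 w.py 1wrist knob mill_cup salt_cup mustard_cup
```

```text
3.9 [ 0.4799 -0.0081  0.3   ] [ 0.75 -0.06 -0.75  1.71 -0.04  1.48  0.83]
cam [0.424 0.043 0.462]
knob 0.97 [189.7 281.1] [ 0.5239 -0.0058  0.092 ]
mill_cup 0.68 [218.7 279.6] [ 0.5759 -0.0477  0.026 ]
salt_cup 0.79 [174.1 324.4] [0.5688 0.0511 0.026 ]
mustard_cup 0.81 [182.4 228.9] [ 0.4792 -0.0648  0.026 ]
```

View pics/1wrist.png

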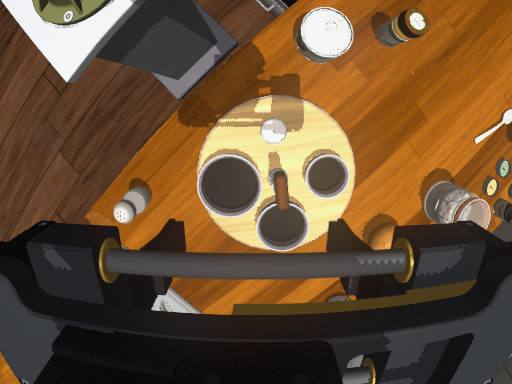

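The wrist view shows the wing at (280,190), the mill cup at (281,224), the salt cup at (326,174), the mustard cup at (229,184) and the tea light at (272,130). The axis is at about (0.524,-0.006) and the carousel angle about 2.48.

```bash
python3 plan.py .524,-.006,.15,2.48 .524,-.006,.076,2.48 .524,-.006,.076,1.98
```

```text
t 4.1 pos [ 0.4799 -0.0062  0.3001] yaw 2.3978 tilt [ 0.0002 -0.0004] open 0.087 F [-0.2 -0.3  0.5]
t [-0.107  0.1    0.5  ] r [-0.     0.001 -0.164] rows>= 3.1
t [0.    0.    0.247] r [0. 0. 0.] rows>= 1.5
t [0. 0. 0.] r [0. 0. 1.] rows>= 3.3
```

Emit:
drive_tool --rows '[{"tx":-0.107,"ty":0.1,"tz":0.5,"rx":0,"ry":0,"rz":-0.164},{"tx":-0.107,"ty":0.1,"tz":0.5,"rx":0,"ry":0,"rz":-0.164},{"tx":-0.107,"ty":0.1,"tz":0.5,"rx":0,"ry":0,"rz":-0.164},{"tx":-0.107,"ty":0.1,"tz":0.5,"rx":0,"ry":0,"rz":-0.164},{"tx":-0.107,"ty":0.1,"tz":0.6,"rx":0,"ry":0,"rz":-0.164},{"tx":-0.107,"ty":0.1,"tz":0.7,"rx":0,"ry":0,"rz":-0.164},{"tx":-0.107,"ty":0.1,"tz":0.747,"rx":0,"ry":0,"rz":-0.164},{"tx":-0.107,"ty":0.1,"tz":0.747,"rx":0,"ry":0,"rz":-0.164},{"tx":-0.107,"ty":0.1,"tz":0.747,"rx":0,"ry":0,"rz":-0.164}]'

```text
time: 5.0
tool_pos: [0.525, -0.005, 0.0775]
eef_rot: [0.324, 0.946, 0.0, 0.001]
contact_force: [0.7, -0.1, 0.6]
opening: 0.0869
finger_force: 0.0
```

Emit:
drive_tool --hand 0 --grip_force 20 --rows '[{"tx":0,"ty":0,"tz":0,"rx":0,"ry":0,"rz":0},{"tx":0,"ty":0,"tz":0,"rx":0,"ry":0,"rz":0},{"tx":0,"ty":0,"tz":0,"rx":0,"ry":0,"rz":0},{"tx":0,"ty":0,"tz":0,"rx":0,"ry":0,"rz":0},{"tx":0,"ty":0,"tz":0,"rx":0,"ry":0,"rz":0},{"tx":0,"ty":0,"tz":0,"rx":0,"ry":0,"rz":0},{"tx":0,"ty":0,"tz":0,"rx":0,"ry":0,"rz":0},{"tx":0,"ty":0,"tz":0,"rx":0,"ry":0,"rz":0}]'

```text
time: 5.8
tool_pos: [0.5238, -0.005, 0.0758]
eef_rot: [0.324, 0.946, -0.0, -0.0]
contact_force: [-0.0, -0.1, -0.9]
opening: 0.0309
finger_force: 0.0
```

Emit:
drive_tool --hand 0 --rows '[{"tx":0,"ty":0,"tz":0,"rx":0,"ry":0,"rz":0},{"tx":0,"ty":0,"tz":0,"rx":0,"ry":0,"rz":0},{"tx":0,"ty":0,"tz":0,"rx":0,"ry":0,"rz":0},{"tx":0,"ty":0,"tz":0,"rx":0,"ry":0,"rz":0},{"tx":0,"ty":0,"tz":0,"rx":0,"ry":0,"rz":0}]'

```text
time: 6.3
tool_pos: [0.5238, -0.0054, 0.0763]
eef_rot: [0.324, 0.946, -0.0, 0.0]
contact_force: [-3.0, -1.3, 6.3]
opening: 0.0158
finger_force: 24.2
```

Emit:
drive_tool --rows '[{"tx":0,"ty":0,"tz":0,"rx":0,"ry":0,"rz":0.1},{"tx":0,"ty":0,"tz":0,"rx":0,"ry":0,"rz":0.2},{"tx":0,"ty":0,"tz":0,"rx":0,"ry":0,"rz":0.3},{"tx":0,"ty":0,"tz":0,"rx":0,"ry":0,"rz":0.3}]'

```text
time: 6.7
tool_pos: [0.524, -0.0053, 0.0763]
eef_rot: [0.394, 0.919, -0.0, 0.0]
contact_force: [-2.2, 0.1, 4.6]
opening: 0.0157
finger_force: 24.1
```

Emit:
drive_tool --rows '[{"tx":0,"ty":0,"tz":0,"rx":0,"ry":0,"rz":0.2},{"tx":0,"ty":0,"tz":0,"rx":0,"ry":0,"rz":0.4},{"tx":0,"ty":0,"tz":0,"rx":0,"ry":0,"rz":0.6},{"tx":0,"ty":0,"tz":0,"rx":0,"ry":0,"rz":0.8},{"tx":0,"ty":0,"tz":0,"rx":0,"ry":0,"rz":1}]'

```text
time: 7.2
tool_pos: [0.5243, -0.0051, 0.0763]
eef_rot: [0.61, 0.792, 0.0, 0.001]
contact_force: [-1.1, -0.3, 4.5]
opening: 0.0156
finger_force: 24.3
```

Emit:
drive_tool --rows '[{"tx":0,"ty":0,"tz":0,"rx":0,"ry":0,"rz":0.2},{"tx":0,"ty":0,"tz":0,"rx":0,"ry":0,"rz":0.4},{"tx":0,"ty":0,"tz":0,"rx":0,"ry":0,"rz":0.6},{"tx":0,"ty":0,"tz":0,"rx":0,"ry":0,"rz":0.8},{"tx":0,"ty":0,"tz":0,"rx":0,"ry":0,"rz":1}]'

```text
time: 7.7
tool_pos: [0.5247, -0.0051, 0.0763]
eef_rot: [0.787, 0.617, 0.001, 0.001]
contact_force: [0.9, -0.8, 3.1]
opening: 0.016
finger_force: 24.3
```

Emit:
drive_tool --rows '[{"tx":0,"ty":0,"tz":0,"rx":0,"ry":0,"rz":0.2},{"tx":0,"ty":0,"tz":0,"rx":0,"ry":0,"rz":0.4},{"tx":0,"ty":0,"tz":0,"rx":0,"ry":0,"rz":0.6},{"tx":0,"ty":0,"tz":0,"rx":0,"ry":0,"rz":0.8},{"tx":0,"ty":0,"tz":0,"rx":0,"ry":0,"rz":1}]'

```text
time: 8.2
tool_pos: [0.525, -0.0053, 0.0763]
eef_rot: [0.915, 0.403, 0.001, 0.001]
contact_force: [1.6, -1.6, 1.0]
opening: 0.0159
finger_force: 24.3
```

Emit:
drive_tool --rows '[{"tx":0,"ty":0,"tz":0,"rx":0,"ry":0,"rz":0.2},{"tx":0,"ty":0,"tz":0,"rx":0,"ry":0,"rz":0.4},{"tx":0,"ty":0,"tz":0,"rx":0,"ry":0,"rz":0.6},{"tx":0,"ty":0,"tz":0,"rx":0,"ry":0,"rz":0.8},{"tx":0,"ty":0,"tz":0,"rx":0,"ry":0,"rz":1}]'

```text
time: 8.7
tool_pos: [0.5252, -0.0056, 0.0763]
eef_rot: [0.987, 0.164, 0.001, 0.001]
contact_force: [1.6, -1.7, 1.1]
opening: 0.0157
finger_force: 24.3
```

```bash
python3 plan.py .524,-.006,.0763,0; python3 -c "
from h import *
print(observe()['joint_pos'].round(2),observe()['opening'])"
```

```text
t 8.7 pos [ 0.5252 -0.0056  0.0763] yaw 0.3285 tilt [ 0.0029 -0.0009] open 0.0157 F [ 1.6 -1.7  1.1]
t [-0.004 -0.    -0.   ] r [ 0.003 -0.005  0.657] rows>= 2.2
[ 0.41  0.21 -0.49  1.92  0.12  1.04 -1.38] 0.015682174067716985
```

Emit:
drive_tool --rows '[{"tx":0,"ty":0,"tz":0,"rx":0,"ry":0,"rz":0.2},{"tx":0,"ty":0,"tz":0,"rx":0,"ry":0,"rz":0.4},{"tx":0,"ty":0,"tz":0,"rx":0,"ry":0,"rz":0.6},{"tx":0,"ty":0,"tz":0,"rx":0,"ry":0,"rz":0.65},{"tx":0,"ty":0,"tz":0,"rx":0,"ry":0,"rz":0.65},{"tx":0,"ty":0,"tz":0,"rx":0,"ry":0,"rz":0.65}]'

```text
time: 9.3
tool_pos: [0.5253, -0.0059, 0.0763]
eef_rot: [1.0, 0.004, 0.001, 0.0]
contact_force: [3.8, -4.0, 0.3]
opening: 0.016
finger_force: 23.9
```

Emit:
drive_tool --hand 1 --rows '[{"tx":0,"ty":0,"tz":0,"rx":0,"ry":0,"rz":0},{"tx":0,"ty":0,"tz":0,"rx":0,"ry":0,"rz":0},{"tx":0,"ty":0,"tz":0,"rx":0,"ry":0,"rz":0},{"tx":0,"ty":0,"tz":0,"rx":0,"ry":0,"rz":0},{"tx":0,"ty":0,"tz":0,"rx":0,"ry":0,"rz":0},{"tx":0,"ty":0,"tz":-0.15,"rx":0,"ry":0,"rz":0},{"tx":0,"ty":0,"tz":-0.3,"rx":0,"ry":0,"rz":0}]'

```text
time: 10.0
tool_pos: [0.5219, -0.0051, 0.165]
eef_rot: [1.0, 0.003, -0.003, -0.0]
contact_force: [0.5, -0.6, 0.4]
opening: 0.0636
finger_force: 0.0
```

```bash
python3 plan.py .45,-.10,.34,.4 .43,-.17,.34,.85
```

```text
t 10.0 pos [ 0.5219 -0.0051  0.165 ] yaw 0.007 tilt [-0.0052  0.0006] open 0.0636 F [ 0.5 -0.6  0.4]
t [-0.245  0.314 -0.582] r [-0.003  0.01  -0.786] rows>= 4.2
t [-0.152  0.189  0.   ] r [ 0.   0.  -0.9] rows>= 3.0
```

Emit:
drive_tool --hand 1 --rows '[{"tx":0,"ty":0,"tz":-0.4,"rx":0,"ry":0,"rz":0},{"tx":0,"ty":0,"tz":-0.582,"rx":0,"ry":0,"rz":0},{"tx":-0.245,"ty":0.314,"tz":-0.582,"rx":0,"ry":0.01,"rz":-0.786},{"tx":-0.245,"ty":0.314,"tz":-0.582,"rx":0,"ry":0.01,"rz":-0.786},{"tx":-0.245,"ty":0.314,"tz":-0.582,"rx":0,"ry":0.01,"rz":-0.786},{"tx":-0.245,"ty":0.314,"tz":-0.582,"rx":0,"ry":0.01,"rz":-0.786}]'

```text
time: 10.6
tool_pos: [0.4494, -0.1056, 0.3441]
eef_rot: [0.981, 0.195, 0.004, 0.003]
contact_force: [1.3, 0.1, -0.6]
opening: 0.087
finger_force: 0.0
```

Emit:
drive_tool --rows '[{"tx":-0.15,"ty":0.19,"tz":0,"rx":0,"ry":0,"rz":-0.9},{"tx":-0.15,"ty":0.19,"tz":0,"rx":0,"ry":0,"rz":-0.9},{"tx":-0.15,"ty":0.19,"tz":0,"rx":0,"ry":0,"rz":-0.9},{"tx":-0.15,"ty":0.19,"tz":0,"rx":0,"ry":0,"rz":-0.9},{"tx":-0.15,"ty":0.19,"tz":0,"rx":0,"ry":0,"rz":-0.9}]'

```text
time: 11.1
tool_pos: [0.432, -0.1687, 0.3397]
eef_rot: [0.911, 0.411, 0.002, 0.0]
contact_force: [-0.9, 0.6, 0.2]
opening: 0.0868
finger_force: 0.0
```

```bash
python3 w.py 2wrist knob mill_cup salt_cup mustard_cup salt_shaker_mid pepper_mill_mid
```

```text
11.15 [ 0.4321 -0.1686  0.3399] [ 0.57 -0.1  -0.23  1.68 -0.03  1.55 -0.38]
cam [ 0.481 -0.113  0.502]
knob 0.95 [ 32.1 227.5] [ 0.523  -0.0069  0.092 ]
salt_cup 0.88 [ 74.9 259.4] [ 0.5202 -0.0771  0.026 ]
mustard_cup 0.96 [ 10.5 202.2] [0.5254 0.0676 0.026 ]
salt_shaker_mid 0.6 [184.6 255.1] [ 0.4002 -0.2029  0.045 ]
```

View pics/2wrist.png

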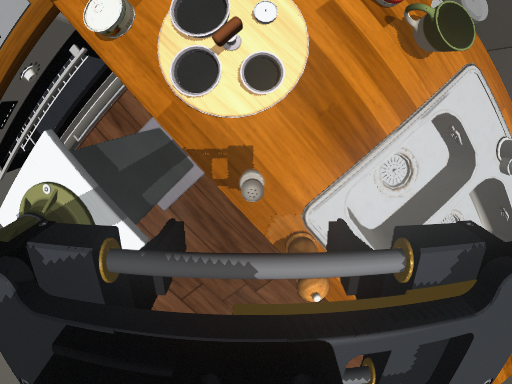

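The view shows the mill cup at (197,72) facing the front, the salt cup at (262,74), the salt shaker at (250,185) and the mill at (313,275). The carousel is turned to roughly -0.04 rad.

```bash
python3 -c "
from h import *
print('cap',atz('wrist',252,187,.085),'foot',atz('wrist',249,174,.01))
for c in ['top','side']:
  camera(c)
  d=trace(c,'salt_shaker_mid')[0];print(c,d['box'],d['p'])
"; python3 plan.py .391,-.199,.22,1.1
```

```text
cap [ 0.40160349 -0.19573185  0.085     ] foot [ 0.39881859 -0.19006487  0.01      ]
top [286.0, 162.1, 85.6, 83.2] 0.41
side [237.0, 255.1, 19.4, 29.1] 0.95
t 11.65 pos [ 0.4318 -0.1696  0.3403] yaw 0.8497 tilt [0.0048 0.0009] open 0.0874 F [0.7 0.5 0.3]
t [-0.165 -0.039  0.4  ] r [ 0.007 -0.007 -0.501] rows>= 2.6
```

Emit:
drive_tool --rows '[{"tx":-0.16,"ty":-0.035,"tz":0.4,"rx":0.007,"ry":-0.007,"rz":-0.5},{"tx":-0.16,"ty":-0.035,"tz":0.4,"rx":0.007,"ry":-0.007,"rz":-0.5},{"tx":-0.16,"ty":-0.035,"tz":0.4,"rx":0.007,"ry":-0.007,"rz":-0.5},{"tx":-0.16,"ty":-0.035,"tz":0.4,"rx":0.007,"ry":-0.007,"rz":-0.5},{"tx":-0.16,"ty":-0.035,"tz":0.4,"rx":0.007,"ry":-0.007,"rz":-0.5}]'

```text
time: 12.15
tool_pos: [0.3934, -0.1985, 0.221]
eef_rot: [0.853, 0.522, 0.0, 0.0]
contact_force: [-0.0, -0.7, 0.3]
opening: 0.0872
finger_force: 0.0
```

```bash
python3 w.py 3wrist salt_shaker_mid; python3 -c "
from h import *
for d in trace('wrist','salt_shaker_mid')[:2]:
  print(d['box'],d['p'])
"
```

```text
12.2 [ 0.3944 -0.1986  0.222 ] [ 0.59 -0.12 -0.17  1.93 -0.02  1.32 -0.04]
cam [ 0.427 -0.132  0.383]
salt_shaker_mid 0.89 [170.4 260.9] [ 0.3989 -0.1997  0.045 ]
salt_shaker_mid 0.48 [296.7 305. ] [ 0.3736 -0.3882  0.045 ]
[259.4, 172.4, 35.7, 47.3] 0.64
```

View pics/3wrist.png

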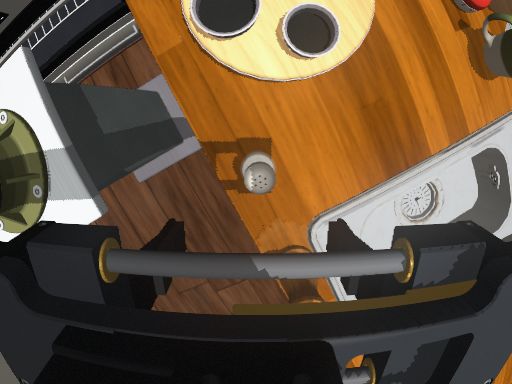

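The shaker stands at (260,172), with its cap at about (260,176).

```bash
python3 -c "
from h import *
print(atz('wrist',260,177,.088),atz('wrist',260,172,.07),pinch_z)"; python3 plan.py .399,-.2,.036,1.1
```

```text
[ 0.4000592  -0.19748044  0.088     ] [ 0.400894   -0.19651563  0.07      ] 0.0187
t 12.3 pos [ 0.3947 -0.1987  0.2224] yaw 1.1008 tilt [ 0.0037 -0.0016] open 0.0872 F [ 0.   0.2 -0.4]
t [0.002 0.012 0.621] r [ 0.008 -0.     0.002] rows>= 3.7
```

Emit:
drive_tool --rows '[{"tx":0.007,"ty":0.012,"tz":0.15,"rx":0.008,"ry":0,"rz":0},{"tx":0.007,"ty":0.012,"tz":0.3,"rx":0.008,"ry":0,"rz":0},{"tx":0.007,"ty":0.012,"tz":0.4,"rx":0.008,"ry":0,"rz":0},{"tx":0.007,"ty":0.012,"tz":0.5,"rx":0.008,"ry":0,"rz":0},{"tx":0.007,"ty":0.012,"tz":0.58,"rx":0.008,"ry":0,"rz":0},{"tx":0.007,"ty":0.012,"tz":0.62,"rx":0.008,"ry":0,"rz":0},{"tx":0.007,"ty":0.012,"tz":0.62,"rx":0.008,"ry":0,"rz":0}]'

```text
time: 13.0
tool_pos: [0.3971, -0.198, 0.0337]
eef_rot: [0.852, 0.523, -0.001, -0.002]
contact_force: [-0.2, -1.0, 1.0]
opening: 0.0868
finger_force: 0.0
```

Emit:
drive_tool --hand 0 --grip_force 15 --rows '[{"tx":0,"ty":0,"tz":0,"rx":0,"ry":0,"rz":0},{"tx":0,"ty":0,"tz":0,"rx":0,"ry":0,"rz":0},{"tx":0,"ty":0,"tz":0,"rx":0,"ry":0,"rz":0},{"tx":0,"ty":0,"tz":0,"rx":0,"ry":0,"rz":0},{"tx":0,"ty":0,"tz":0,"rx":0,"ry":0,"rz":0},{"tx":0,"ty":0,"tz":0,"rx":0,"ry":0,"rz":0},{"tx":0,"ty":0,"tz":0,"rx":0,"ry":0,"rz":0},{"tx":0,"ty":0,"tz":0,"rx":0,"ry":0,"rz":0},{"tx":0,"ty":0,"tz":0,"rx":0,"ry":0,"rz":0}]'

```text
time: 13.9
tool_pos: [0.3969, -0.1984, 0.0341]
eef_rot: [0.853, 0.523, -0.001, -0.002]
contact_force: [-0.9, -0.2, 1.1]
opening: 0.0399
finger_force: 14.9
```

```bash
python3 plan.py .3995,-.1985,.17,1.1 .45,-.12,.17,1.35 .521,-.077,.17,1.55 .521,-.077,.064,1.55
```

```text
t 13.9 pos [ 0.3969 -0.1984  0.0341] yaw 1.0998 tilt [-0.0038  0.0019] open 0.0399 F [-0.9 -0.2  1.1]
t [ 0.004  0.006 -0.453] r [-0.008  0.    -0.   ] rows>= 2.7
t [0.31  0.031 0.   ] r [ 0.   0.  -0.5] rows>= 1.9
t [0.192 0.2   0.   ] r [ 0.   0.  -0.4] rows>= 1.7
t [0.    0.    0.353] r [0. 0. 0.] rows>= 2.1
```

Emit:
drive_tool --rows '[{"tx":0,"ty":0,"tz":-0.1,"rx":0,"ry":0,"rz":0},{"tx":0,"ty":0,"tz":-0.2,"rx":0,"ry":0,"rz":0},{"tx":0,"ty":0,"tz":-0.3,"rx":0,"ry":0,"rz":0},{"tx":0,"ty":0,"tz":-0.4,"rx":0,"ry":0,"rz":0},{"tx":0.004,"ty":0.006,"tz":-0.453,"rx":-0.008,"ry":0,"rz":0},{"tx":0.004,"ty":0.006,"tz":-0.453,"rx":-0.008,"ry":0,"rz":0}]'

```text
time: 14.5
tool_pos: [0.4012, -0.199, 0.1722]
eef_rot: [0.853, 0.523, 0.001, 0.002]
contact_force: [0.3, -0.1, -1.0]
opening: 0.0398
finger_force: 14.8
```

```bash
python3 -c "
from h import *
s=observe();print(s['tool_pos'],s['opening'])
a=camera('side')[60:300,100:400];b=camera('wrist')
save(cv2.resize(a,None,fx=2,fy=2),'4side')
print('mid',[(d['position'],d['p']) for c in ['side','wrist'] for d in landmark_of(c,'salt_shaker_mid')[:1]])
o=[ray(c,*landmark_of(c,'salt_shaker_mid')[0]['position'][::-1]) for c in ['side','wrist']]
print(tri(o))
"
```

```text
[ 0.40122761 -0.19904742  0.17223904] 0.03982423414793052
mid [([210.6, 237.2], 0.57)]Traceback (most recent call last):
  File "<string>", line 7, in <module>
    o=[ray(c,*landmark_of(c,'salt_shaker_mid')[0]['position'][::-1]) for c in ['side','wrist']]
              ~~~~~~~~~~~~~~~~~~~~~~~~~~~~~~~~^^^
IndexError: list index out of range
```

View pics/4side.png

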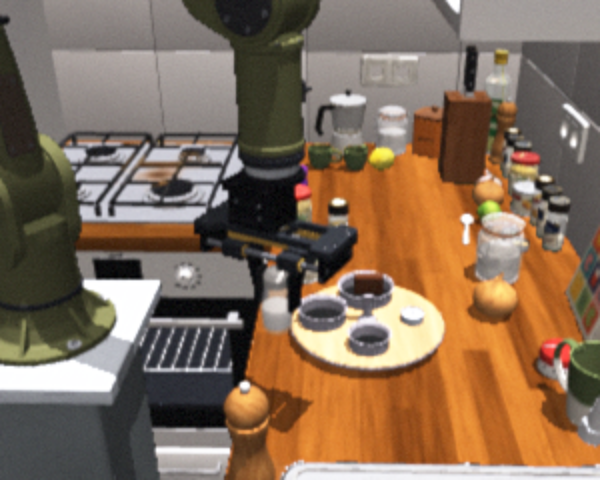

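The held shaker hangs upright at crop (277,300), which is full-frame (238,210).

```bash
python3 -c "
from h import *
s=observe();p=s['tool_pos'];
P=camera_params('side')
def pr(X):
  c=np.array(P['R'])@X+P['t'];q=np.array(P['mtx'])@c;return (q[:2]/q[2]).round(1)
y=Rn.from_quat(s['eef_rot']).as_matrix()[:,1];x=Rn.from_quat(s['eef_rot']).as_matrix()[:,0]
for off in [-.02,-.01,0,.01,.02]:
  print(off,'mid',pr(p+x*off+[0,0,-.034+.045]))
camera('side')
d=trace('side','salt_shaker_mid')[0];m=d['mask'];print(d['box'],d['p'])
for r in range(195,226,3):
  c=np.where(m[r])[0]
  if len(c):print(r,c.min(),c.max())
"
```

```text
-0.02 mid [234.  213.7]
-0.01 mid [236.1 211.8]
0 mid [238.2 210. ]
0.01 mid [240.3 208.2]
0.02 mid [242.3 206.5]
[237.1, 211.9, 15.1, 32.1] 0.72
195 234 237
198 232 242
201 232 241
204 232 242
207 231 242
210 230 242
213 230 242
216 230 243
219 230 245
222 231 245
225 232 243
```

```bash
python3 plan.py .46,-.12,.17,1.35 .521,-.076,.17,1.55 .521,-.076,.068,1.55
```

```text
t 14.9 pos [ 0.399  -0.1982  0.1689] yaw 1.0999 tilt [-0.0017  0.0009] open 0.0394 F [-0.3  0.6  0.1]
t [ 0.324  0.063 -0.004] r [-0.004 -0.001 -0.5  ] rows>= 2.0
t [0.188 0.166 0.   ] r [ 0.   0.  -0.4] rows>= 1.5
t [0.   0.   0.34] r [0. 0. 0.] rows>= 2.0
```

Emit:
drive_tool --rows '[{"tx":0.1,"ty":0.02,"tz":0,"rx":0,"ry":0,"rz":-0.2},{"tx":0.2,"ty":0.04,"tz":0,"rx":0,"ry":0,"rz":-0.4},{"tx":0.3,"ty":0.06,"tz":0,"rx":0,"ry":0,"rz":-0.5},{"tx":0.324,"ty":0.063,"tz":-0.004,"rx":-0.004,"ry":-0.001,"rz":-0.5}]'

```text
time: 15.3
tool_pos: [0.4622, -0.1169, 0.1707]
eef_rot: [0.779, 0.627, 0.001, 0.0]
contact_force: [-0.6, -0.9, -1.2]
opening: 0.0395
finger_force: 14.8
```

Emit:
drive_tool --rows '[{"tx":0.08,"ty":0.06,"tz":0,"rx":0,"ry":0,"rz":-0.2},{"tx":0.14,"ty":0.12,"tz":0,"rx":0,"ry":0,"rz":-0.4},{"tx":0.188,"ty":0.166,"tz":0,"rx":0,"ry":0,"rz":-0.4},{"tx":0.188,"ty":0.166,"tz":0,"rx":0,"ry":0,"rz":-0.4},{"tx":0.188,"ty":0.166,"tz":0,"rx":0,"ry":0,"rz":-0.4}]'

```text
time: 15.8
tool_pos: [0.5207, -0.0769, 0.1706]
eef_rot: [0.715, 0.699, -0.001, 0.0]
contact_force: [0.7, 0.7, -0.4]
opening: 0.0397
finger_force: 14.8
```

```bash
python3 plan.py .521,-.076,.069,1.55; python3 w.py 5wrist salt_cup mustard_cup knob mill_cup
```

```text
t 15.8 pos [ 0.5207 -0.0769  0.1706] yaw 1.5493 tilt [-0.0002 -0.0014] open 0.0397 F [ 0.7  0.7 -0.4]
t [0.004 0.001 0.339] r [-0.     0.003 -0.001] rows>= 2.0
15.85 [ 0.5205 -0.0774  0.1707] [ 0.41  0.11 -0.34  1.82  0.04  1.22  0.04]
cam [ 0.522 -0.001  0.333]
salt_cup 0.62 [179.1 258.4] [ 0.5227 -0.0781  0.026 ]
mustard_cup 0.92 [ 43.2 257.4] [0.5246 0.0645 0.026 ]
knob 0.84 [113.7 258.9] [ 0.5239 -0.0075  0.092 ]
mill_cup 0.59 [113.2 187.6] [ 0.4507 -0.0057  0.026 ]
```

View pics/5wrist.png

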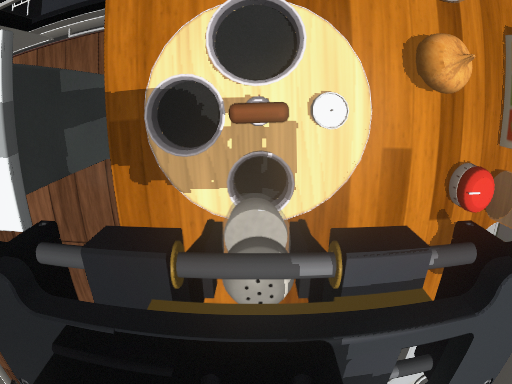

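The salt cup shows at (261,180) below the held shaker, whose foot has its front edge at about (257,200). Everything is aligned.

```bash
python3 -c "
from h import *
print('rim',atz('wrist',261,183,.05),'front edge',atz('wrist',257,200,.136),'left/right',atz('wrist',224,228,.136),atz('wrist',290,228,.136))"; python3 plan.py .522,-.077,.069,1.55
```

```text
rim [ 0.52540556 -0.07665984  0.05      ] front edge [ 0.52122073 -0.0661007   0.136     ] left/right [ 0.49688337 -0.08693251  0.136     ] [ 0.54468434 -0.08805763  0.136     ]
t 16.05 pos [ 0.5209 -0.0772  0.1713] yaw 1.5482 tilt [ 0.0015 -0.0017] open 0.0391 F [ 1.2  0.4 -0.8]
t [0.001 0.003 0.341] r [ 0.003  0.003 -0.004] rows>= 2.0
```

```bash
python3 -c "
from h import *
im=camera('wrist');save(cv2.resize(im[140:240,190:330],None,fx=5,fy=5,interpolation=cv2.INTER_CUBIC),'6crop')
P=camera_params('wrist')
for r in (196,200,204,208):print(r,atz('wrist',257,r,.136,P).round(4))
"
```

```text
196 [ 0.5214 -0.063   0.136 ]
200 [ 0.5214 -0.0659  0.136 ]
204 [ 0.5213 -0.0689  0.136 ]
208 [ 0.5212 -0.0719  0.136 ]
```

View pics/6crop.png

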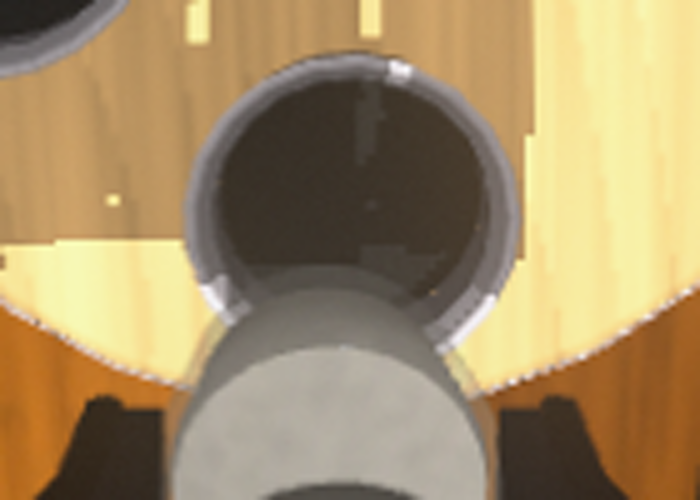

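The crop shows the glass foot's front edge at full-frame row 193, so the shaker sits about 5 mm behind the grasp point. The rim centre is at column 260.

```bash
python3 plan.py .523,-.0735,.067,1.55
```

```text
t 16.1 pos [ 0.521  -0.077   0.1713] yaw 1.5485 tilt [ 0.0017 -0.0016] open 0.0394 F [-0.3  0.9 -1.2]
t [0.012 0.006 0.348] r [ 0.004  0.003 -0.003] rows>= 2.1
```

Emit:
drive_tool --rows '[{"tx":0.012,"ty":0.006,"tz":0.05,"rx":0,"ry":0,"rz":0},{"tx":0.012,"ty":0.006,"tz":0.12,"rx":0,"ry":0,"rz":0},{"tx":0.012,"ty":0.006,"tz":0.19,"rx":0,"ry":0,"rz":0},{"tx":0.012,"ty":0.006,"tz":0.25,"rx":0,"ry":0,"rz":0},{"tx":0.012,"ty":0.006,"tz":0.29,"rx":0,"ry":0,"rz":0},{"tx":0.012,"ty":0.006,"tz":0.32,"rx":0,"ry":0,"rz":0},{"tx":0.012,"ty":0.006,"tz":0.345,"rx":0,"ry":0,"rz":0},{"tx":0.012,"ty":0.006,"tz":0.345,"rx":0,"ry":0,"rz":0}]'

```text
time: 16.9
tool_pos: [0.523, -0.0727, 0.0668]
eef_rot: [0.714, 0.7, -0.0, 0.0]
contact_force: [-0.8, 1.3, -0.8]
opening: 0.0398
finger_force: 14.8
```

Emit:
drive_tool --rows '[{"tx":0,"ty":0,"tz":0.01,"rx":0,"ry":0,"rz":0},{"tx":0,"ty":0,"tz":0.02,"rx":0,"ry":0,"rz":0},{"tx":0,"ty":0,"tz":0.02,"rx":0,"ry":0,"rz":0}]'

```text
time: 17.2
tool_pos: [0.5236, -0.0729, 0.0617]
eef_rot: [0.714, 0.7, 0.0, 0.001]
contact_force: [0.5, 0.1, -1.0]
opening: 0.0395
finger_force: 14.8
```

Emit:
drive_tool --rows '[{"tx":0,"ty":0,"tz":0.006,"rx":0,"ry":0,"rz":0},{"tx":0,"ty":0,"tz":0.006,"rx":0,"ry":0,"rz":0}]'

```text
time: 17.4
tool_pos: [0.5239, -0.0729, 0.0602]
eef_rot: [0.715, 0.7, 0.0, 0.001]
contact_force: [0.6, -0.4, -0.3]
opening: 0.0394
finger_force: 14.8
```

Emit:
drive_tool --hand 0.75 --rows '[{"tx":0,"ty":0,"tz":0,"rx":0,"ry":0,"rz":0},{"tx":0,"ty":0,"tz":0,"rx":0,"ry":0,"rz":0},{"tx":0,"ty":0,"tz":0,"rx":0,"ry":0,"rz":0},{"tx":0,"ty":0,"tz":0,"rx":0,"ry":0,"rz":0},{"tx":0,"ty":0,"tz":-0.1,"rx":0,"ry":0,"rz":0},{"tx":0,"ty":0,"tz":-0.22,"rx":0,"ry":0,"rz":0},{"tx":0,"ty":0,"tz":-0.37,"rx":0,"ry":0,"rz":0},{"tx":0,"ty":0,"tz":-0.52,"rx":0,"ry":0,"rz":0},{"tx":0,"ty":0,"tz":-0.65,"rx":0,"ry":0,"rz":0},{"tx":0,"ty":0,"tz":-0.7,"rx":0,"ry":0,"rz":0}]'

```text
time: 18.4
tool_pos: [0.525, -0.0726, 0.2746]
eef_rot: [0.714, 0.7, 0.002, 0.004]
contact_force: [0.2, 0.0, 0.2]
opening: 0.0651
finger_force: 0.0
```

```bash
python3 w.py 7wrist salt_cup mustard_cup knob mill_cup; python3 -c "
from h import *
P=camera_params('wrist')
for d in landmark_of('wrist','salt_shaker_mid')[:2]: r,c=d['position'];print(d,atz('wrist',c,r,.071,P))
"; python3 plan.py .47,.05,.30,1.55 .43,.2,.30,1.7 .40,.34,.26,1.8
```

```text
18.45 [ 0.5253 -0.0727  0.2752] [ 0.42  0.05 -0.34  1.66  0.02  1.42  0.05]
cam [0.524 0.003 0.437]
salt_cup 0.97 [166.8 254.6] [ 0.5245 -0.0822  0.026 ]
mustard_cup 0.69 [ 62.3 250.3] [0.5218 0.0639 0.026 ]
knob 0.78 [113.9 253.2] [ 0.5242 -0.0062  0.092 ]
mill_cup 0.83 [111.3 201.6] [ 0.4532 -0.0016  0.026 ]
{'position': [166.8, 255.1], 'p': 0.92} [ 0.52019146 -0.07095256  0.071     ]
t 18.7 pos [ 0.522  -0.0726  0.2675] yaw 1.5498 tilt [-0.0023 -0.0004] open 0.0652 F [-0.2  0.3  0.1]
t [ 0.405 -0.182 -0.108] r [-0.005  0.001 -0.   ] rows>= 2.7
t [ 0.497 -0.144  0.   ] r [ 0.   0.  -0.3] rows>= 3.1
t [ 0.476 -0.039  0.133] r [ 0.   0.  -0.2] rows>= 3.0
```

View pics/7wrist.png

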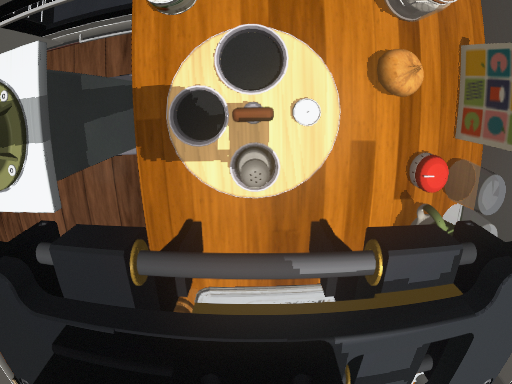

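The salt shaker stands in its cup at (255,168). Now for the mustard jar.

Emit:
drive_tool --hand 1 --rows '[{"tx":0.13,"ty":-0.06,"tz":-0.108,"rx":0,"ry":0,"rz":0},{"tx":0.26,"ty":-0.12,"tz":-0.108,"rx":0,"ry":0,"rz":0},{"tx":0.405,"ty":-0.182,"tz":-0.108,"rx":0,"ry":0,"rz":0},{"tx":0.405,"ty":-0.182,"tz":-0.108,"rx":0,"ry":0,"rz":0}]'

```text
time: 19.1
tool_pos: [0.4684, 0.0572, 0.3012]
eef_rot: [0.711, 0.704, 0.0, -0.0]
contact_force: [0.0, -0.4, 0.7]
opening: 0.0848
finger_force: 0.0
```

Emit:
drive_tool --rows '[{"tx":0.15,"ty":-0.05,"tz":0,"rx":0,"ry":0,"rz":-0.1},{"tx":0.3,"ty":-0.1,"tz":0,"rx":0,"ry":0,"rz":-0.2},{"tx":0.45,"ty":-0.144,"tz":0,"rx":0,"ry":0,"rz":-0.3},{"tx":0.497,"ty":-0.144,"tz":0,"rx":0,"ry":0,"rz":-0.3}]'

```text
time: 19.5
tool_pos: [0.428, 0.205, 0.3006]
eef_rot: [0.657, 0.754, -0.0, -0.0]
contact_force: [0.4, 0.4, 0.6]
opening: 0.0869
finger_force: 0.0
```

Emit:
drive_tool --rows '[{"tx":0.15,"ty":-0.01,"tz":0.04,"rx":0,"ry":0,"rz":-0.1},{"tx":0.3,"ty":-0.02,"tz":0.08,"rx":0,"ry":0,"rz":-0.2},{"tx":0.41,"ty":-0.039,"tz":0.133,"rx":0,"ry":0,"rz":-0.2},{"tx":0.41,"ty":-0.039,"tz":0.133,"rx":0,"ry":0,"rz":-0.2},{"tx":0.41,"ty":-0.039,"tz":0.133,"rx":0,"ry":0,"rz":-0.2}]'

```text
time: 20.0
tool_pos: [0.4029, 0.32, 0.2599]
eef_rot: [0.621, 0.784, -0.002, 0.0]
contact_force: [-0.4, -0.7, -0.4]
opening: 0.0867
finger_force: 0.0
```

```bash
python3 w.py 8wrist mustard_jar_mid; python3 -c "
from h import *
for d in trace('wrist','mustard_jar_mid')[:3]:
  print(d['box'],d['p'])
"; python3 plan.py .39,.36,.2,1.8
```

```text
20.05 [0.4039 0.3192 0.2606] [ 0.03  0.06 -0.77  1.7   0.04  1.4  -0.52]
cam [0.385 0.394 0.422]
[251.1, 137.9, 52.8, 59.5] 0.81
[262.1, 37.8, 58.3, 65.2] 0.77
t 20.15 pos [0.4047 0.3188 0.2615] yaw 1.797 tilt [ 0.0015 -0.0019] open 0.0871 F [ 0.9 -0.  -0.8]
t [ 0.145 -0.017  0.205] r [ 0.002  0.004 -0.006] rows>= 1.5
```

View pics/8wrist.png

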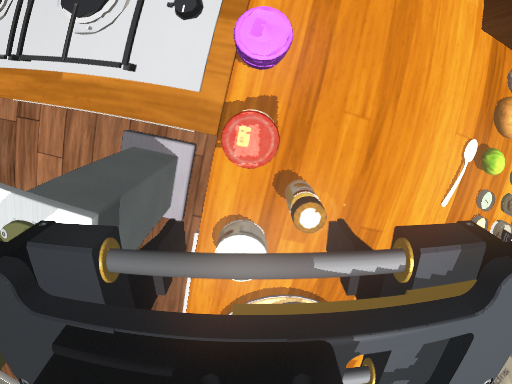

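The red-lidded mustard jar is at (251,138), the purple look-alike at (263,37), the spice jar at (304,208) and the tin at (241,237).

```bash
python3 -c "
from h import *
print('lid',atz('wrist',251,138,.10),'c2',atz('wrist',251,138,.09))
d=[ray('top',161,209),ray('wrist',251,137)];print(tri(d))"; python3 plan.py .39,.36,.16,1.8
```

```text
lid [0.3898436  0.35734107 0.1       ] c2 [0.3899415  0.35625477 0.09      ]
(array([0.38772692, 0.35621887, 0.07922606]), np.float64(0.002060220552429518))
t 20.15 pos [0.4047 0.3188 0.2615] yaw 1.797 tilt [ 0.0015 -0.0019] open 0.0871 F [ 0.9 -0.  -0.8]
t [ 0.146 -0.017  0.338] r [ 0.002  0.004 -0.006] rows>= 2.2
```

Emit:
drive_tool --rows '[{"tx":0.136,"ty":-0.022,"tz":0.1,"rx":0,"ry":0.004,"rz":-0.006},{"tx":0.136,"ty":-0.022,"tz":0.2,"rx":0,"ry":0.004,"rz":-0.006},{"tx":0.136,"ty":-0.022,"tz":0.3,"rx":0,"ry":0.004,"rz":-0.006},{"tx":0.136,"ty":-0.022,"tz":0.4,"rx":0,"ry":0.004,"rz":-0.006},{"tx":0.136,"ty":-0.022,"tz":0.5,"rx":0,"ry":0.004,"rz":-0.006},{"tx":0.136,"ty":-0.022,"tz":0.6,"rx":0,"ry":0.004,"rz":-0.006},{"tx":0.136,"ty":-0.022,"tz":0.68,"rx":0,"ry":0.004,"rz":-0.006},{"tx":0.136,"ty":-0.022,"tz":0.715,"rx":0,"ry":0.004,"rz":-0.006},{"tx":0.136,"ty":-0.022,"tz":0.715,"rx":0,"ry":0.004,"rz":-0.006}]'

```text
time: 21.05
tool_pos: [0.3884, 0.3569, 0.0461]
eef_rot: [0.621, 0.784, -0.001, 0.0]
contact_force: [-0.7, 0.6, 0.6]
opening: 0.0871
finger_force: 0.0
```

Emit:
drive_tool --hand 0 --grip_force 30 --rows '[{"tx":0,"ty":0,"tz":0,"rx":0,"ry":0,"rz":0},{"tx":0,"ty":0,"tz":0,"rx":0,"ry":0,"rz":0},{"tx":0,"ty":0,"tz":0,"rx":0,"ry":0,"rz":0},{"tx":0,"ty":0,"tz":0,"rx":0,"ry":0,"rz":0},{"tx":0,"ty":0,"tz":0,"rx":0,"ry":0,"rz":0},{"tx":0,"ty":0,"tz":0,"rx":0,"ry":0,"rz":0}]'

```text
time: 21.65
tool_pos: [0.3879, 0.3587, 0.048]
eef_rot: [0.62, 0.784, 0.001, 0.0]
contact_force: [-3.0, -1.2, 6.8]
opening: 0.0641
finger_force: 29.9
```

Emit:
drive_tool --rows '[{"tx":0,"ty":0,"tz":-0.07,"rx":0,"ry":0,"rz":0},{"tx":0,"ty":0,"tz":-0.15,"rx":0,"ry":0,"rz":0},{"tx":0,"ty":0,"tz":-0.25,"rx":0,"ry":0,"rz":0},{"tx":0,"ty":0,"tz":-0.35,"rx":0,"ry":0,"rz":0},{"tx":0,"ty":0,"tz":-0.45,"rx":0,"ry":0,"rz":0},{"tx":0,"ty":0,"tz":-0.5,"rx":0,"ry":0,"rz":0}]'

```text
time: 22.25
tool_pos: [0.3888, 0.3588, 0.1991]
eef_rot: [0.62, 0.784, 0.002, 0.001]
contact_force: [0.3, -0.1, -4.5]
opening: 0.064
finger_force: 30.0
```

```bash
python3 plan.py .43,.25,.2,1.7 .47,.16,.2,1.6  .524,.07,.19,1.55
```

```text
t 22.25 pos [0.3888 0.3588 0.1991] yaw 1.8029 tilt [0.0038 0.0021] open 0.064 F [ 0.3 -0.1 -4.5]
t [-0.385  0.05  -0.003] r [ 0.008 -0.003  0.206] rows>= 2.3
t [-0.315  0.094  0.   ] r [0.  0.  0.2] rows>= 2.0
t [-0.305  0.171  0.033] r [0.  0.  0.1] rows>= 2.1
```

Emit:
drive_tool --rows '[{"tx":-0.1,"ty":0.01,"tz":0,"rx":0,"ry":0,"rz":0.05},{"tx":-0.2,"ty":0.02,"tz":0,"rx":0,"ry":0,"rz":0.1},{"tx":-0.3,"ty":0.04,"tz":0,"rx":0,"ry":0,"rz":0.2},{"tx":-0.385,"ty":0.05,"tz":0,"rx":0.008,"ry":-0.003,"rz":0.206},{"tx":-0.385,"ty":0.05,"tz":0,"rx":0.008,"ry":-0.003,"rz":0.206}]'

```text
time: 22.75
tool_pos: [0.4308, 0.244, 0.1955]
eef_rot: [0.663, 0.749, -0.003, 0.0]
contact_force: [0.2, -0.3, -5.6]
opening: 0.0638
finger_force: 30.0
```

Emit:
drive_tool --rows '[{"tx":-0.1,"ty":0.03,"tz":0,"rx":0,"ry":0,"rz":0.05},{"tx":-0.2,"ty":0.06,"tz":0,"rx":0,"ry":0,"rz":0.1},{"tx":-0.3,"ty":0.09,"tz":0,"rx":0,"ry":0,"rz":0.2},{"tx":-0.315,"ty":0.094,"tz":0,"rx":0,"ry":0,"rz":0.2}]'

```text
time: 23.15
tool_pos: [0.4706, 0.1544, 0.1957]
eef_rot: [0.699, 0.715, -0.003, 0.0]
contact_force: [0.8, -0.1, -4.8]
opening: 0.064
finger_force: 30.0
```

Emit:
drive_tool --rows '[{"tx":-0.1,"ty":0.06,"tz":0,"rx":0,"ry":0,"rz":0.1},{"tx":-0.2,"ty":0.12,"tz":0,"rx":0,"ry":0,"rz":0.1},{"tx":-0.27,"ty":0.16,"tz":0.02,"rx":0,"ry":0,"rz":0.1},{"tx":-0.305,"ty":0.171,"tz":0.033,"rx":0,"ry":0,"rz":0.1},{"tx":-0.305,"ty":0.171,"tz":0.033,"rx":0,"ry":0,"rz":0.1},{"tx":-0.305,"ty":0.171,"tz":0.033,"rx":0,"ry":0,"rz":0.1}]'

```text
time: 23.75
tool_pos: [0.5223, 0.0712, 0.1867]
eef_rot: [0.714, 0.7, -0.002, -0.001]
contact_force: [0.2, 0.9, -5.2]
opening: 0.0638
finger_force: 30.0
```

```bash
python3 -c "
from h import *
im=camera('side');save(cv2.resize(im[130:270,190:350],None,fx=4,fy=4,interpolation=cv2.INTER_CUBIC),'9side')
w=camera('wrist');save(w,'9wrist')
P=camera_params('wrist')
for t in ['mustard_cup','knob']:
  for c in ['wrist','side']: print(t,c,[(d['position'],d['p']) for d in landmark_of(c,t)[:1]])
"; python3 plan.py .524,.0665,.085,1.55
```

```text
mustard_cup wrist [([179.5, 257.2], 0.69)]
mustard_cup side [([210.1, 281.0], 0.81)]
knob wrist []
knob side [([201.7, 283.2], 0.92)]
t 24.05 pos [0.5232 0.0703 0.1876] yaw 1.5514 tilt [-0.0019 -0.0014] open 0.0637 F [ 0.6  0.9 -5.5]
t [-0.012  0.004  0.342] r [-0.004  0.003  0.003] rows>= 2.1
```

View pics/9wrist.png

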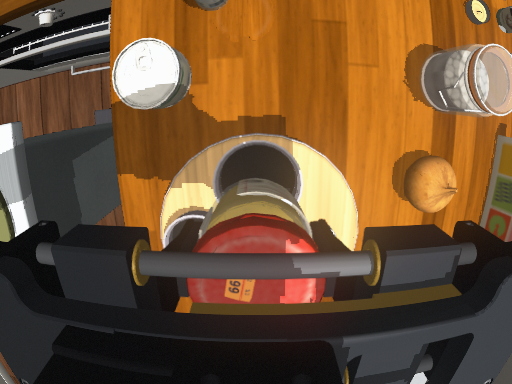

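The mustard cup is at (257,178) and the jar foot's front edge at about (258,181), both centred on column 258.

```bash
python3 -c "
from h import *
print('cup',atz('wrist',257.2,179.5,.026),'rimL/R',atz('wrist',214,180,.05),atz('wrist',301,180,.05),'rim back',atz('wrist',258,137,.05),'jar front',atz('wrist',258,181,.1396),'lid L/R',atz('wrist',188,255,.2396),atz('wrist',326,255,.2396),'lid front',atz('wrist',257,214,.2396))"
```

```text
cup [0.52357428 0.06433885 0.026     ] rimL/R [0.47841584 0.07075949 0.05      ] [0.56947709 0.06905463 0.05      ] rim back [0.52523419 0.11460468 0.05      ] jar front [0.52434111 0.09177475 0.1396    ] lid L/R [0.49386061 0.08557568 0.2396    ] [0.55274783 0.08445647 0.2396    ] lid front [0.52362686 0.10402249 0.2396    ]
```

Emit:
drive_tool --rows '[{"tx":-0.008,"ty":0.003,"tz":0.05,"rx":0,"ry":0,"rz":0},{"tx":-0.008,"ty":0.003,"tz":0.12,"rx":0,"ry":0,"rz":0},{"tx":-0.008,"ty":0.003,"tz":0.19,"rx":0,"ry":0,"rz":0},{"tx":-0.008,"ty":0.003,"tz":0.25,"rx":0,"ry":0,"rz":0},{"tx":-0.008,"ty":0.003,"tz":0.29,"rx":0,"ry":0,"rz":0},{"tx":-0.008,"ty":0.003,"tz":0.32,"rx":0,"ry":0,"rz":0},{"tx":-0.008,"ty":0.003,"tz":0.35,"rx":0,"ry":0,"rz":0},{"tx":-0.008,"ty":0.003,"tz":0.36,"rx":0,"ry":0,"rz":0},{"tx":-0.008,"ty":0.003,"tz":0.36,"rx":0,"ry":0,"rz":0}]'

```text
time: 24.95
tool_pos: [0.5239, 0.0668, 0.0791]
eef_rot: [0.714, 0.7, -0.001, -0.0]
contact_force: [-0.2, 0.0, -4.9]
opening: 0.0639
finger_force: 30.0
```

Emit:
drive_tool --rows '[{"tx":0,"ty":0,"tz":0.008,"rx":0,"ry":0,"rz":0},{"tx":0,"ty":0,"tz":0.015,"rx":0,"ry":0,"rz":0},{"tx":0,"ty":0,"tz":0.015,"rx":0,"ry":0,"rz":0}]'

```text
time: 25.25
tool_pos: [0.5239, 0.0667, 0.0748]
eef_rot: [0.714, 0.7, -0.001, -0.0]
contact_force: [0.3, -0.4, -5.2]
opening: 0.0638
finger_force: 30.0
```

Emit:
drive_tool --rows '[{"tx":0,"ty":0,"tz":0.005,"rx":0,"ry":0,"rz":0},{"tx":0,"ty":0,"tz":0.008,"rx":0,"ry":0,"rz":0},{"tx":0,"ty":0,"tz":0.008,"rx":0,"ry":0,"rz":0}]'

```text
time: 25.55
tool_pos: [0.5251, 0.0667, 0.074]
eef_rot: [0.715, 0.7, -0.001, 0.001]
contact_force: [-1.3, -0.6, 5.2]
opening: 0.0641
finger_force: 29.9
```

Emit:
drive_tool --hand 1 --rows '[{"tx":0,"ty":0,"tz":0,"rx":0,"ry":0,"rz":0},{"tx":0,"ty":0,"tz":0,"rx":0,"ry":0,"rz":0},{"tx":0,"ty":0,"tz":0,"rx":0,"ry":0,"rz":0},{"tx":0,"ty":0,"tz":0,"rx":0,"ry":0,"rz":0},{"tx":0,"ty":0,"tz":-0.1,"rx":0,"ry":0,"rz":0},{"tx":0,"ty":0,"tz":-0.22,"rx":0,"ry":0,"rz":0},{"tx":0,"ty":0,"tz":-0.37,"rx":0,"ry":0,"rz":0},{"tx":0,"ty":0,"tz":-0.52,"rx":0,"ry":0,"rz":0},{"tx":0,"ty":0,"tz":-0.65,"rx":0,"ry":0,"rz":0},{"tx":0,"ty":0,"tz":-0.7,"rx":0,"ry":0,"rz":0}]'

```text
time: 26.55
tool_pos: [0.5262, 0.0675, 0.2869]
eef_rot: [0.714, 0.7, 0.001, 0.002]
contact_force: [0.5, 0.8, 0.2]
opening: 0.0873
finger_force: 0.0
```

```bash
python3 plan.py .47,-.10,.32,1.4 .42,-.27,.32,1.2 .39,-.33,.32,.9
```

```text
t 26.55 pos [0.5262 0.0675 0.2869] yaw 1.55 tilt [ 0.0044 -0.0012] open 0.0873 F [0.5 0.8 0.2]
t [-0.562 -0.175 -0.111] r [0.009 0.002 0.3  ] rows>= 3.6
t [-0.587 -0.068  0.   ] r [0.  0.  0.4] rows>= 3.5
t [-0.223 -0.021  0.   ] r [0.  0.  0.6] rows>= 2.0
```

Emit:
drive_tool --rows '[{"tx":-0.16,"ty":-0.05,"tz":-0.111,"rx":0.009,"ry":0,"rz":0.1},{"tx":-0.32,"ty":-0.1,"tz":-0.111,"rx":0.009,"ry":0,"rz":0.2},{"tx":-0.48,"ty":-0.15,"tz":-0.111,"rx":0.009,"ry":0,"rz":0.3},{"tx":-0.562,"ty":-0.175,"tz":-0.111,"rx":0.009,"ry":0,"rz":0.3}]'

```text
time: 26.95
tool_pos: [0.467, -0.1039, 0.3157]
eef_rot: [0.766, 0.642, -0.004, -0.002]
contact_force: [1.0, -0.8, -1.1]
opening: 0.0866
finger_force: 0.0
```

Emit:
drive_tool --rows '[{"tx":-0.16,"ty":-0.02,"tz":0,"rx":0,"ry":0,"rz":0.1},{"tx":-0.32,"ty":-0.04,"tz":0,"rx":0,"ry":0,"rz":0.2},{"tx":-0.48,"ty":-0.06,"tz":0,"rx":0,"ry":0,"rz":0.3},{"tx":-0.587,"ty":-0.068,"tz":0,"rx":0,"ry":0,"rz":0.4}]'

```text
time: 27.35
tool_pos: [0.4161, -0.2741, 0.3156]
eef_rot: [0.827, 0.562, -0.004, -0.002]
contact_force: [0.3, 0.1, 0.8]
opening: 0.0871
finger_force: 0.0
```

Emit:
drive_tool --rows '[{"tx":-0.14,"ty":-0.02,"tz":0,"rx":0,"ry":0,"rz":0.3},{"tx":-0.223,"ty":-0.021,"tz":0,"rx":0,"ry":0,"rz":0.6},{"tx":-0.223,"ty":-0.021,"tz":0,"rx":0,"ry":0,"rz":0.6},{"tx":-0.223,"ty":-0.021,"tz":0,"rx":0,"ry":0,"rz":0.6},{"tx":-0.223,"ty":-0.021,"tz":0,"rx":0,"ry":0,"rz":0.6}]'

```text
time: 27.85
tool_pos: [0.3891, -0.3291, 0.3164]
eef_rot: [0.9, 0.437, -0.003, -0.002]
contact_force: [-0.3, 0.4, -0.6]
opening: 0.087
finger_force: 0.0
```

```bash
python3 w.py 10wrist pepper_mill_mid mill_cup salt_cup; python3 plan.py .39,-.33,.32,.9; python3 -c "
from h import *
d=trace('wrist','pepper_mill_mid')
print([(x['box'],x['p']) for x in d])"
```

```text
27.9 [ 0.3892 -0.329   0.3165] [ 0.76  0.   -0.11  1.63  0.    1.51 -0.02]
cam [ 0.436 -0.27   0.478]
pepper_mill_mid 0.88 [181.  265.6] [ 0.3816 -0.3571  0.085 ]
t 28.05 pos [ 0.389  -0.3295  0.3168] yaw 0.9024 tilt [-0.0067 -0.001 ] open 0.0869 F [ 0.3 -0.6  0.2]
t [ 0.001  0.004 -0.011] r [-0.009  0.01   0.005] rows>= 0.1
[([265.2, 182.6, 39.8, 63.8], 0.65)]
```

View pics/10wrist.png

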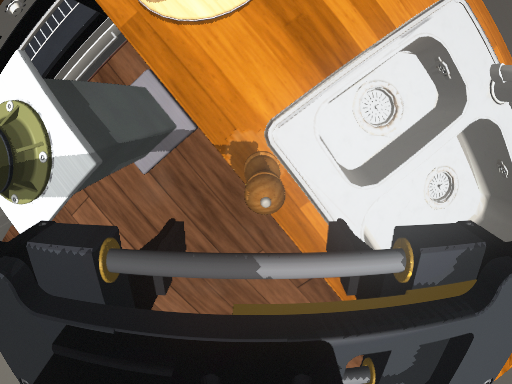

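The mill's steel knob is at (265,202), its bulb at about (265,193) and its foot at about (262,165).

```bash
python3 -c "
from h import *
print('knob',atz('wrist',265,202,.167),'bulb',atz('wrist',265.5,193.5,.142),'foot',atz('wrist',261.5,168,.02))
print(tri([ray('top',412,208),ray('wrist',265.6,181)]), tri([ray('side',223,281),ray('wrist',265.6,181)]))"; python3 plan.py .382,-.358,.121,.9
```

```text
knob [ 0.37745715 -0.35852431  0.167     ] bulb [ 0.37973478 -0.35754681  0.142     ] foot [ 0.38015605 -0.35195162  0.02      ]
(array([ 0.38456619, -0.35380822,  0.09764127]), np.float64(0.0021446131722495277)) (array([ 0.3783525 , -0.3577191 ,  0.08827393]), np.float64(0.003347290746852008))
t 28.1 pos [ 0.3888 -0.3298  0.3169] yaw 0.9018 tilt [-0.0068 -0.0011] open 0.0873 F [ 0.1 -0.3  0.5]
t [-0.085  0.044  0.653] r [-0.009  0.01   0.004] rows>= 4.0
```

Emit:
drive_tool --rows '[{"tx":-0.088,"ty":0.039,"tz":0.05,"rx":-0.009,"ry":0.01,"rz":0},{"tx":-0.088,"ty":0.039,"tz":0.15,"rx":-0.009,"ry":0.01,"rz":0},{"tx":-0.088,"ty":0.039,"tz":0.27,"rx":-0.009,"ry":0.01,"rz":0},{"tx":-0.088,"ty":0.039,"tz":0.38,"rx":-0.009,"ry":0.01,"rz":0},{"tx":-0.088,"ty":0.039,"tz":0.49,"rx":-0.009,"ry":0.01,"rz":0},{"tx":-0.088,"ty":0.039,"tz":0.58,"rx":-0.009,"ry":0.01,"rz":0},{"tx":-0.088,"ty":0.039,"tz":0.63,"rx":-0.009,"ry":0.01,"rz":0},{"tx":-0.088,"ty":0.039,"tz":0.653,"rx":-0.009,"ry":0.01,"rz":0},{"tx":-0.088,"ty":0.039,"tz":0.653,"rx":-0.009,"ry":0.01,"rz":0}]'

```text
time: 29.0
tool_pos: [0.3795, -0.3582, 0.1204]
eef_rot: [0.9, 0.435, -0.0, -0.001]
contact_force: [-0.1, 1.0, -0.2]
opening: 0.0871
finger_force: 0.0
```

Emit:
drive_tool --hand 0 --grip_force 20 --rows '[{"tx":0,"ty":0,"tz":0,"rx":0,"ry":0,"rz":0},{"tx":0,"ty":0,"tz":0,"rx":0,"ry":0,"rz":0},{"tx":0,"ty":0,"tz":0,"rx":0,"ry":0,"rz":0},{"tx":0,"ty":0,"tz":0,"rx":0,"ry":0,"rz":0},{"tx":0,"ty":0,"tz":0,"rx":0,"ry":0,"rz":0},{"tx":0,"ty":0,"tz":0,"rx":0,"ry":0,"rz":0},{"tx":0,"ty":0,"tz":0,"rx":0,"ry":0,"rz":0},{"tx":0,"ty":0,"tz":0,"rx":0,"ry":0,"rz":0}]'

```text
time: 29.8
tool_pos: [0.3796, -0.3587, 0.1211]
eef_rot: [0.901, 0.435, -0.0, -0.0]
contact_force: [-0.3, 1.0, 1.9]
opening: 0.0481
finger_force: 20.0
```

```bash
python3 plan.py
```

```text
t 29.8 pos [ 0.3796 -0.3587  0.1211] yaw 0.8997 tilt [-0.0004  0.0002] open 0.0481 F [-0.3  1.   1.9]
```

```bash
python3 plan.py .38,-.358,.215,.9 .40,-.25,.22,1.1 .435,-.1,.22,1.3 .452,-.005,.22,1.5
```

```text
t 29.8 pos [ 0.3796 -0.3587  0.1211] yaw 0.8997 tilt [-0.0004  0.0002] open 0.0481 F [-0.3  1.   1.9]
t [ 0.003 -0.001 -0.313] r [-0.001  0.    -0.001] rows>= 1.9
t [ 0.323 -0.172 -0.017] r [ 0.   0.  -0.4] rows>= 2.2
t [ 0.499 -0.123  0.   ] r [ 0.   0.  -0.4] rows>= 3.1
t [ 0.32 -0.03  0.  ] r [ 0.   0.  -0.4] rows>= 1.9
```

Emit:
drive_tool --rows '[{"tx":0,"ty":0,"tz":-0.03,"rx":0,"ry":0,"rz":0},{"tx":0,"ty":0,"tz":-0.08,"rx":0,"ry":0,"rz":0},{"tx":0,"ty":0,"tz":-0.15,"rx":0,"ry":0,"rz":0},{"tx":0,"ty":0,"tz":-0.22,"rx":0,"ry":0,"rz":0},{"tx":0,"ty":0,"tz":-0.28,"rx":0,"ry":0,"rz":0},{"tx":0,"ty":0,"tz":-0.32,"rx":0,"ry":0,"rz":0},{"tx":0,"ty":0,"tz":-0.32,"rx":0,"ry":0,"rz":0}]'

```text
time: 30.5
tool_pos: [0.3805, -0.3593, 0.2188]
eef_rot: [0.9, 0.435, 0.001, 0.001]
contact_force: [0.1, -0.1, -2.1]
opening: 0.0477
finger_force: 20.0
```

Emit:
drive_tool --rows '[{"tx":0.03,"ty":-0.02,"tz":0,"rx":0,"ry":0,"rz":-0.04},{"tx":0.08,"ty":-0.04,"tz":0,"rx":0,"ry":0,"rz":-0.1},{"tx":0.14,"ty":-0.07,"tz":0,"rx":0,"ry":0,"rz":-0.17},{"tx":0.2,"ty":-0.1,"tz":0,"rx":0,"ry":0,"rz":-0.24},{"tx":0.25,"ty":-0.13,"tz":0,"rx":0,"ry":0,"rz":-0.31},{"tx":0.29,"ty":-0.15,"tz":0,"rx":0,"ry":0,"rz":-0.36},{"tx":0.323,"ty":-0.172,"tz":0,"rx":0,"ry":0,"rz":-0.4}]'

```text
time: 31.2
tool_pos: [0.3999, -0.2492, 0.2171]
eef_rot: [0.852, 0.524, -0.0, 0.0]
contact_force: [0.9, -0.2, -2.3]
opening: 0.048
finger_force: 20.0
```

Emit:
drive_tool --rows '[{"tx":0.05,"ty":-0.01,"tz":0,"rx":0,"ry":0,"rz":-0.04},{"tx":0.11,"ty":-0.03,"tz":0,"rx":0,"ry":0,"rz":-0.1},{"tx":0.18,"ty":-0.05,"tz":0,"rx":0,"ry":0,"rz":-0.16},{"tx":0.25,"ty":-0.07,"tz":0,"rx":0,"ry":0,"rz":-0.22},{"tx":0.32,"ty":-0.09,"tz":0,"rx":0,"ry":0,"rz":-0.28},{"tx":0.39,"ty":-0.1,"tz":0,"rx":0,"ry":0,"rz":-0.34},{"tx":0.45,"ty":-0.115,"tz":0,"rx":0,"ry":0,"rz":-0.38},{"tx":0.499,"ty":-0.123,"tz":0,"rx":0,"ry":0,"rz":-0.4}]'

```text
time: 32.0
tool_pos: [0.4351, -0.0986, 0.2171]
eef_rot: [0.795, 0.606, -0.0, -0.0]
contact_force: [0.7, -0.2, -2.0]
opening: 0.0477
finger_force: 20.0
```

Emit:
drive_tool --rows '[{"tx":0.06,"ty":0,"tz":0,"rx":0,"ry":0,"rz":-0.08},{"tx":0.12,"ty":-0.01,"tz":0,"rx":0,"ry":0,"rz":-0.16},{"tx":0.18,"ty":-0.02,"tz":0,"rx":0,"ry":0,"rz":-0.24},{"tx":0.23,"ty":-0.025,"tz":0,"rx":0,"ry":0,"rz":-0.32},{"tx":0.27,"ty":-0.03,"tz":0,"rx":0,"ry":0,"rz":-0.38},{"tx":0.3,"ty":-0.03,"tz":0,"rx":0,"ry":0,"rz":-0.4},{"tx":0.32,"ty":-0.03,"tz":0,"rx":0,"ry":0,"rz":-0.4},{"tx":0.32,"ty":-0.03,"tz":0,"rx":0,"ry":0,"rz":-0.4}]'

```text
time: 32.8
tool_pos: [0.4519, -0.0051, 0.217]
eef_rot: [0.732, 0.682, 0.0, -0.0]
contact_force: [0.2, 0.1, -2.3]
opening: 0.0473
finger_force: 20.0
```

```bash
python3 plan.py .452,-.005,.22,1.5; python3 w.py 11wrist mill_cup salt_cup mustard_cup knob;python3 -c "
from h import *
im=camera('side');print([(d['box'],d['p']) for d in trace('side','pepper_mill_mid')[:2]]);a=cv2.resize(im[100:260,180:340],(400,400),interpolation=cv2.INTER_CUBIC)
b=cv2.resize(cv2.imread('pics/11wrist.png')[:250,140:390,::-1],(400,400),interpolation=cv2.INTER_CUBIC);save(np.hstack([a,b]),'11both')"
```

```text
t 32.8 pos [ 0.4519 -0.0051  0.217 ] yaw 1.5005 tilt [-0.0002  0.0004] open 0.0473 F [ 0.2  0.1 -2.3]
t [ 0.    0.   -0.01] r [-0.    -0.001  0.001] rows>= 0.1
32.85 [ 0.4517 -0.0058  0.217 ] [ 0.44 -0.09 -0.46  1.91 -0.04  1.31 -0.07]
cam [0.456 0.07  0.379]
salt_cup 0.58 [224.3 314.3] [ 0.5219 -0.083   0.026 ]
knob 0.91 [179.7 325.4] [ 0.5217 -0.0065  0.092 ]
[([260.2, 175.9, 18.1, 57.2], 0.9)]
```

View pics/11both.png

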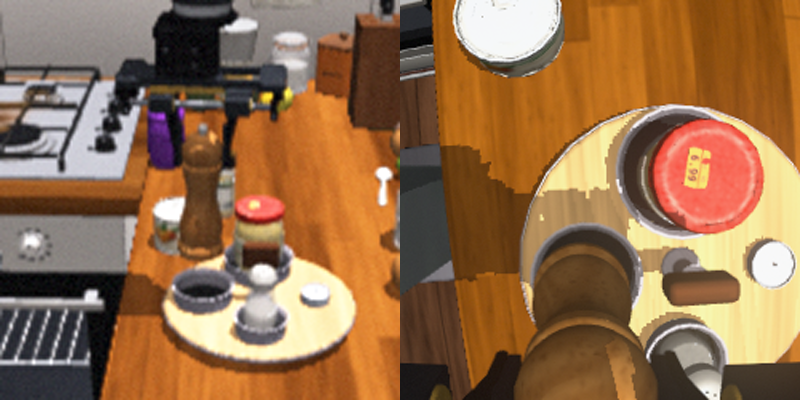

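The mill hangs upright over its cup, the mustard jar and salt shaker stand in theirs. In the wrist panel the rim centre is at about column 253 and the mill foot at about column 258.

```bash
python3 -c "
from h import *
f=lambda x,y,z:atz('wrist',140+(x-400)/1.6,y/1.6,z).round(4)
print('rim L/R',f(521,285,.05),f(642,285,.05),'back',f(582,225,.05))
print('foot L/R',f(541,285,.096),f(638,285,.096),'front',f(588,234,.096))"
```

```text
rim L/R [ 0.4044 -0.0082  0.05  ] [ 0.4909 -0.0144  0.05  ] back [0.4512 0.0314 0.05  ]
foot L/R [0.4241 0.0017 0.096 ] [ 0.4835 -0.0026  0.096 ] front [0.4551 0.031  0.096 ]
```

Emit:
drive_tool --rows '[{"tx":0,"ty":0.0,"tz":0.04,"rx":0,"ry":0,"rz":0},{"tx":0,"ty":0.0,"tz":0.08,"rx":0,"ry":0,"rz":0},{"tx":0,"ty":0,"tz":0.12,"rx":0,"ry":0,"rz":0},{"tx":0,"ty":0,"tz":0.127,"rx":0,"ry":0,"rz":0},{"tx":0,"ty":0,"tz":0.127,"rx":0,"ry":0,"rz":0}]'

```text
time: 33.65
tool_pos: [0.451, -0.0056, 0.178]
eef_rot: [0.732, 0.682, -0.001, -0.001]
contact_force: [0.8, -0.4, -2.4]
opening: 0.0473
finger_force: 20.0
```

```bash
python3 -c "
from h import *
s=observe();print(s['tool_pos'],s['contact_force'])
im=camera('side');a=cv2.resize(im[140:240,230:290],(300,500),interpolation=cv2.INTER_CUBIC)
w=camera('wrist');b=cv2.resize(w[120:245,200:325],(500,500),interpolation=cv2.INTER_CUBIC);save(np.hstack([a,b]),'12both')
for c in ['wrist','side']: print(c,[(d['position'],d['p']) for d in landmark_of(c,'mill_cup')[:1]])"
```

```text
[ 0.45101435 -0.00561275  0.17797827] [ 0.80816004 -0.40284177 -2.42072792]
wrist [([232.4, 322.7], 0.19)]
side [([218.5, 261.7], 0.68)]
```

View pics/12both.png

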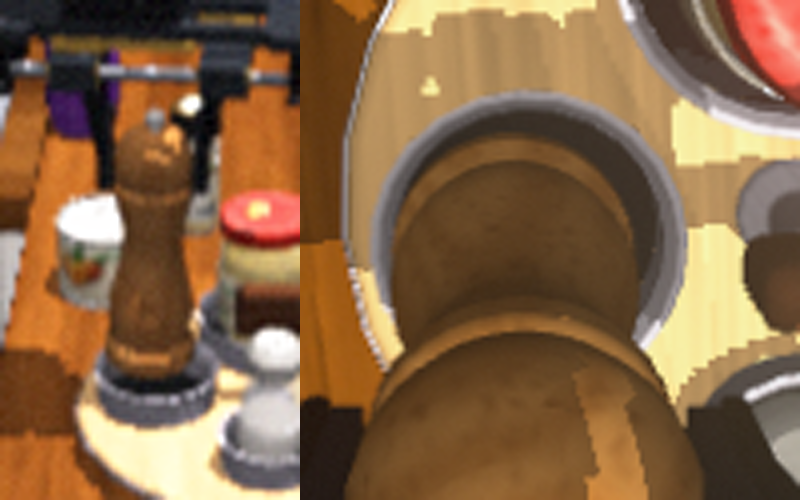

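In the wrist panel the rim spans 374–686 (its back edge at 92) and the foot spans 392–640 (its front edge at 133). In the side panel the foot is just above the cup.

```bash
python3 -c "
from h import *
f=lambda x,y,z:atz('wrist',200+(x-300)/4,120+y/4,z).round(4)
print('rim L/R',f(374,240,.05),f(686,240,.05),'back',f(525,92,.05))
print('foot L/R',f(392,255,.057),f(640,255,.057),'front',f(515,133,.057))
s=lambda x,y,z:atz('side',230+x/5,140+y/5,z).round(4)
print('side rim L/R',s(98,385,.05),s(216,385,.05),'foot L/R',s(107,357,.062),s(196,357,.062), 'foot front',s(152,381,.057),'rim front',s(156,424,.05)) "
```

```text
rim L/R [ 0.4137 -0.001   0.05  ] [ 0.4928 -0.0066  0.05  ] back [0.4546 0.0337 0.05  ]
foot L/R [ 0.4189 -0.0035  0.057 ] [ 0.4803 -0.0079  0.057 ] front [0.4516 0.0248 0.057 ]
side rim L/R [ 0.4157 -0.0268  0.05  ] [ 0.4897 -0.025   0.05  ] foot L/R [ 0.4208 -0.0127  0.062 ] [ 0.4769 -0.0113  0.062 ] foot front [ 0.4497 -0.0324  0.057 ] rim front [ 0.4533 -0.0698  0.05  ]
```

Emit:
drive_tool --rows '[{"tx":-0.002,"ty":0.006,"tz":0,"rx":0,"ry":0,"rz":0},{"tx":-0.002,"ty":0.012,"tz":0,"rx":0,"ry":0,"rz":0},{"tx":-0.002,"ty":0.012,"tz":0.02,"rx":0,"ry":0,"rz":0},{"tx":-0.002,"ty":0.012,"tz":0.04,"rx":0,"ry":0,"rz":0},{"tx":-0.002,"ty":0.012,"tz":0.06,"rx":0,"ry":0,"rz":0},{"tx":-0.002,"ty":0.012,"tz":0.08,"rx":0,"ry":0,"rz":0},{"tx":-0.002,"ty":0.012,"tz":0.095,"rx":0,"ry":0,"rz":0},{"tx":-0.002,"ty":0.012,"tz":0.095,"rx":0,"ry":0,"rz":0}]'

```text
time: 34.65
tool_pos: [0.4545, -0.0065, 0.1495]
eef_rot: [0.732, 0.682, -0.001, -0.001]
contact_force: [-0.0, -0.1, -2.4]
opening: 0.0477
finger_force: 20.0
```

Emit:
drive_tool --rows '[{"tx":0,"ty":0,"tz":0.005,"rx":0,"ry":0,"rz":0},{"tx":0,"ty":0,"tz":0.01,"rx":0,"ry":0,"rz":0},{"tx":0,"ty":0,"tz":0.01,"rx":0,"ry":0,"rz":0}]'

```text
time: 34.95
tool_pos: [0.4552, -0.0065, 0.1474]
eef_rot: [0.732, 0.682, -0.0, -0.0]
contact_force: [0.3, -0.0, -2.1]
opening: 0.0479
finger_force: 20.0
```

Emit:
drive_tool --rows '[{"tx":0,"ty":0,"tz":0.004,"rx":0,"ry":0,"rz":0},{"tx":0,"ty":0,"tz":0.007,"rx":0,"ry":0,"rz":0},{"tx":0,"ty":0,"tz":0.007,"rx":0,"ry":0,"rz":0}]'

```text
time: 35.25
tool_pos: [0.4558, -0.0068, 0.1471]
eef_rot: [0.732, 0.682, 0.0, 0.001]
contact_force: [-3.0, -0.6, 7.6]
opening: 0.0477
finger_force: 20.0
```

Emit:
drive_tool --hand 1 --rows '[{"tx":0,"ty":0,"tz":0,"rx":0,"ry":0,"rz":0},{"tx":0,"ty":0,"tz":0,"rx":0,"ry":0,"rz":0},{"tx":0,"ty":0,"tz":0,"rx":0,"ry":0,"rz":0},{"tx":0,"ty":0,"tz":0,"rx":0,"ry":0,"rz":0},{"tx":0,"ty":0,"tz":0,"rx":0,"ry":0,"rz":0},{"tx":0,"ty":0,"tz":-0.08,"rx":0,"ry":0,"rz":0},{"tx":0,"ty":0,"tz":-0.2,"rx":0,"ry":0,"rz":0},{"tx":0,"ty":0,"tz":-0.35,"rx":0,"ry":0,"rz":0},{"tx":0,"ty":0,"tz":-0.5,"rx":0,"ry":0,"rz":0},{"tx":0,"ty":0,"tz":-0.6,"rx":0,"ry":0,"rz":0}]'

```text
time: 36.25
tool_pos: [0.4559, -0.0064, 0.3286]
eef_rot: [0.732, 0.682, 0.001, 0.001]
contact_force: [-0.4, -1.2, -0.5]
opening: 0.0873
finger_force: 0.0
```

```bash
python3 w.py 13wrist mill_cup salt_cup mustard_cup knob; python3 -c "
from h import *
P={c:camera_params(c) for c in ['side','top','wrist']}
for c in ['side','top']: camera(c)
im=camera('side');a=cv2.resize(im[160:260,225:325],(400,400),interpolation=cv2.INTER_CUBIC)
b=cv2.resize(cv2.imread('pics/13wrist.png')[30:230,150:350,::-1],(400,400),interpolation=cv2.INTER_CUBIC);save(np.hstack([a,b]),'13both')
for t,z in [('pepper_mill_mid',.111),('salt_shaker_mid',.071),('mustard_jar_mid',.076),('spice_jar_mid',.052),('tin_mid',.029)]:
  for c in ['wrist','top','side']:
    for d in landmark_of(c,t)[:2]: r,q=d['position'];print(t,c,round(d['p'],2),atz(c,q,r,z,P[c]).round(4))
for c in ['side','top']:
  for t in ['mill_cup','mustard_cup','salt_cup']:
    for d in landmark_of(c,t)[:1]: r,q=d['position'];print(t,c,round(d['p'],2),atz(c,q,r,.026,P[c]).round(4))
"
```

```text
36.3 [ 0.4577 -0.0064  0.3328] [ 0.45 -0.12 -0.44  1.71 -0.05  1.54 -0.06]
cam [0.46  0.069 0.491]
salt_cup 0.87 [191.8 301.5] [ 0.5267 -0.0734  0.026 ]
knob 0.62 [156.8 306.2] [ 0.5255 -0.0036  0.092 ]
pepper_mill_mid wrist 0.72 [ 0.4526 -0.0055  0.111 ]
pepper_mill_mid top 0.46 [0.5221 0.0668 0.111 ]
pepper_mill_mid side 0.71 [0.45   0.0148 0.111 ]
salt_shaker_mid wrist 0.64 [ 0.518 -0.073  0.071]
salt_shaker_mid side 0.74 [ 0.5174 -0.0696  0.071 ]
mustard_jar_mid top 0.79 [0.524  0.0652 0.076 ]
mustard_jar_mid top 0.71 [0.3729 0.4716 0.076 ]
mustard_jar_mid side 0.95 [0.5244 0.0662 0.076 ]
mustard_jar_mid side 0.58 [0.3767 0.4134 0.076 ]
spice_jar_mid top 0.71 [0.4754 0.2914 0.052 ]
spice_jar_mid side 0.76 [0.4661 0.28   0.052 ]
tin_mid wrist 0.68 [0.4058 0.1786 0.029 ]
tin_mid top 0.9 [0.4096 0.1891 0.029 ]
tin_mid side 0.55 [0.3925 0.1803 0.029 ]
mill_cup side 0.86 [ 0.4472 -0.0044  0.026 ]
mustard_cup side 0.76 [0.5151 0.0548 0.026 ]
salt_cup side 0.73 [ 0.5166 -0.0669  0.026 ]
mill_cup top 0.72 [ 0.4497 -0.0027  0.026 ]
mustard_cup top 0.83 [0.524  0.0646 0.026 ]
```

View pics/13both.png

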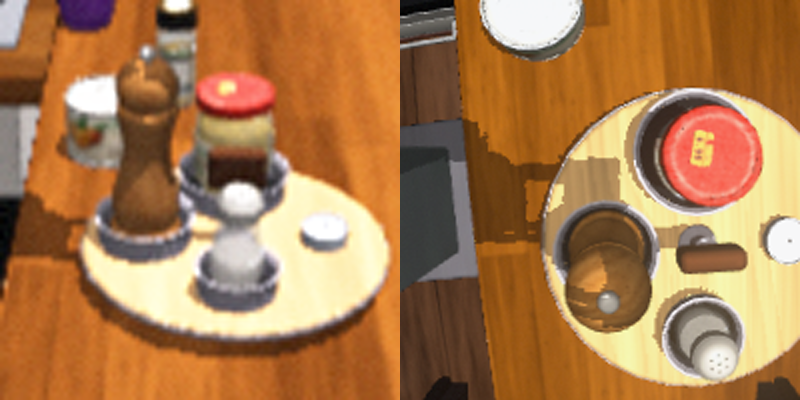

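All three stand upright inside their cups. In the side panel the mill is at (145,150), the jar at (237,130) and the shaker at (238,240); the tin and spice jar haven't moved, and the hand is clear.

```bash
python3 -c "
from workcell import *
print(close_job())"
```

```text
the job is handed in; nothing more can be done
None
```

I turned the empty carousel to face the front and stood the mill, salt shaker and mustard jar upright in their cups. The tin and spice jar were left standing, and I handed the job in at about 38 s of the 136 s limit; no verdict came back.

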